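Hold the calibration plate against the sprung holder

ROBOT

A 6-joint arm with a two-finger parallel gripper is mounted at the origin on the work surface. World frame = base frame: x ahead of the robot, y to its left, z up, the work surface at z = 0. Lengths are in m, angles in rad, forces in N, time in s.
With the tool pointing down it reaches from about 0.25 to 0.725 m from the base axis. Payload 4 kg.
Tool frame: the origin (TCP) lies at the centre of the arm's flange, where the gripper is bolted on; the fingertips stand 173 mm ahead of it and the grasp point (between the pads) lies 155 mm ahead of it; x points along the fingers, z is the direction in which the jaws open and shut, and the axes are right-handed (so a half turn about x gives the same grasp; the last joint's range is limited). The gripper opens to 85 mm and grips with 20 to 120 N. Pads are 22 mm wide; open, the fingers measure 114 mm over their backs; the gripper's body (76 mm by 85 mm) begins 54 mm behind the grasp point. The pads swing forward as they close: fully open they stand 13 mm farther back than shut.
Start: joints at [1.306, 0.241, 0.005, 1.335, 0, 1.571], TCP at [0.131, 0.483, 0.405] pointing down, gripper open.
Joint ranges: [-2.72, 2.72], [-1.05, 1.87], [-1.09, 1.28], [-1.99, 2.15], [-1.42, 1.44], [-3.14, 3.14]. Speed limits (rad/s): [2.79, 2.79, 3.14, 3.14, 3.14, 3.14].

INTERFACE

Orientations are given as a unit quaternion [x, y, z, w].
In Python, from workcell import bot gives the robot as it stands.
- The arm moves only by the tool arm_command, never from a script. Its argument "moves" is one flat list of numbers, 7 for each row, row after row: the shift along the tool's x, y, z in m, then the turn, a rotation vector about the tool's x, y, z in rad, then the closure, from -1 (fully open) to 1 (shut). A call has 1 to 20 rows; each row shifts and turns the pose as measured when the row begins, along the tool's axes as they then stand; what a row does not reach is not made up. A row lasts 1/12 s, in which the tool goes at most 41.7 mm and 7.16 degrees, less where a joint would pass 70% of its speed; a pose out of reach is approached as far as the arm can. A call with a gripper value outside its range is refused whole. The fingers move at their own pace and stop on an object; the grip force is fixed at half the most. Time passes only in rows, so rows that do not move let the fingers close. It gives the time, the measured TCP pose, the force and the opening at its end, in the units of the state.
- bot.get_obs(): the state, without advancing time (a new reading comes with each control period).
- bot.camera(name): name is "side" or "top" or "wrist"; returns the picture (400x640x3 uint8, red, green, blue); there is no depth.
- bot.get_calibration(name): a dict with "mtx" (3x3 intrinsics, pixels), "world_from_camera" (4x4, takes a point from camera to world coordinates); the wrist camera has in their place "mount" (4x4, takes a point from camera to tool coordinates, whose origin is the TCP and whose axes are the tool frame's). Camera axes: x right, y up, looking along -z (the intrinsics and any distortion apply to the point x, -y, -z); pixel columns grow to the right and rows downward; lengths in m; the calibration is good to about 2 mm. A picture is of the moment at which its call begins: read the wrist's pose just before it. get_calibration takes no time and is no camera call.
- bot.job_done(): hands the job in, once; it reports no verdict.
The state is a dict: "clock": time; "joint_pos": joint angles; "joint_vel": joint speeds; "tau": joint torques, N m; "eef_pos": TCP position; "tool_rot": TCP orientation; "ft_force": force on the tool from outside, world axes, zero at the start; "ft_torque": the same for the moment, N m; "grip_width": finger opening in m.
Only numpy, scipy, OpenCV 4.12 (cv2) and the standard library are available. Lean on these libraries where they do the work, as an engineer would, in place of code of your own. Each camera call takes 0.05 s, during which the arm holds its last target.

TASK

The microscope's calibration plate lies on the blue sloping rest with its dotted face down: pick it up, turn it so that the dots show, and stand it upright on the ledge of the sprung holder, centred, with its plain back flat against the orange backing board. Press it steadily against the board so that the yellow pointer stays in the green part of the scales, never shoving the board back to its end stop, and finish while still holding it pressed like that, as a third hand for a colleague who will fasten it. Do not drop the plate, and leave the other things on the bench where they are.

Things in the scene. Friction and masses are not known exactly. Their poses are not given: they have to be found in the camera images.
- plate: Loose aluminium plate, 56 wide x 100 long x 10 mm thick, 0.1 to 0.2 kg. Origin at its centre; x points out of the white face with black dots (the back is bare metal), y across the width, z along the length. At the start it lies dots down on the rest, z pointing uphill at 30 degrees to the horizontal, roughly away from the robot. In the holder either end may be up.
- plate_face (a point): Centre of the plate's dotted face, 5 mm from the plate's centre along its +x.
- plate_back (a point): Centre of the plate's plain back, 5 mm from the plate's centre along its -x.
- rest: Fixed blue sloping rest on a grey foot plate (120 x 90 x 12 mm). Origin on the bench under the lying plate's centre, which is 85 mm above the bench. The ramp, 30 mm wide, rises at 30 degrees along +x; a lip of the same width, level with the plate's upper side, stops its low end. The plate overhangs 13 mm on either side, free below down to the foot plate.
- holder: Fixed sprung holder. Origin on the bench; +x is the side where the plate is to stand (roughly away from the robot). Foot plate 150 mm wide, 12 mm thick, from 100 mm behind to 45 mm in front; steel guide block 44 mm wide, 80 mm high, 57 to 93 mm behind. 60 mm either side of the middle lies a 22 mm high scale: from the front white, green, red.
- backing (a point): Orange board 40 wide, 70 high, 10 mm thick on the spring slide. Origin: middle of the lower edge of its front face, level with the ledge's top, 35 mm above the bench; x out of the front face, z up. The ledge, 40 mm wide, sticks out 36 mm and moves with it. The plate standing on it overhangs 8 mm on either side, its centre 50 mm above this origin.
- carriage (a joint): How far board, ledge and pointer are pushed back along the holder's -x, in m: 0 when free, end stop at 0.022. Spring: 2 N to start it, then 0.5 N per mm more. The pointer (yellow bar across the ledge's front) is in the green from 0.006 (5 N) to 0.016 (10 N), then in the red.
- jar_a: Loose glass jar with a green lid, 64 mm across, 115 mm high; origin under its centre. Leave alone.
- jar_b: Loose glass jar with a white lid, 64 mm across, 115 mm high; origin under its centre. Leave alone.
- screwdriver: Loose screwdriver with a yellow handle, 160 mm long, lying on the bench. Leave alone.
- dish: Loose shallow glass dish, 80 mm across, 18 mm high; origin under its centre. Leave alone.
- box_tips: Loose pipette-tip box, blue with a white lid, 115 x 80 x 50 mm; origin under its centre. Leave alone.
Not all that is in view belongs to the job. What is meant by the plate is not pink, and is the smaller of those in its own colour.

How it is judged:
By the outcome, as a careful person would: the job done as asked, in the order asked, and still so for the second after the job is handed in, while the arm keeps its last pose, push and grip.
It also fails if it takes over 45 s, if anything falls off the work surface, if the arm or the gripper's body presses on something with over 40 N, if the wrist force passes 120 N, or if a joint passes its speed limit or range.

## Working session

There is one attempt and no reset: what is moved stays moved. The work goes in short steps, Python scripts to look and compute and a tool call to move; the robot and the scene stay as the last step left them, time stands still between calls to the robot, and variables do not carry over. Pictures are saved under pics/ and viewed, and the job is handed in when it is done.

Besides the shell and the picture viewer there is one more tool, called by a JSON object that holds its "name" and its "arguments". arm_command: Moves the arm, as the interface text tells. Its arguments: {"type":"object","properties":{"moves":{"type":"array"}},"required":["moves"]}

```bash
mkdir -p pics; ls
python3 - <<'E'
from workcell import bot
import cv2,numpy as np
np.set_printoptions(precision=4,suppress=True)
o=bot.get_obs()
for k,v in o.items(): print(k,np.array(v))
for n in ["side","top","wrist"]:
    im=bot.camera(n); cv2.imwrite(f"pics/{n}0.png",im[:,:,::-1])
    c=bot.get_calibration(n)
    for k,v in c.items(): print(n,k,np.array(v))
E
```

```text
pics
clock 0.0
joint_pos [1.306  0.2414 0.0037 1.3352 0.     1.5708]
joint_vel [-0.0008  0.0018  0.0013 -0.001   0.0004 -0.001 ]
tau [ -0.0008 -37.2314  25.2407   0.0169  -0.      -0.    ]
eef_pos [0.1308 0.4823 0.4038]
tool_rot [-0.4301  0.5622  0.4292  0.561 ]
ft_force [-0.5595  0.3066 -0.473 ]
ft_torque [-0.0292 -0.0675 -0.0114]
grip_width 0.08580896254397347
side mtx [[371.9609   0.     318.9021]
 [  0.     371.9609 204.4271]
 [  0.       0.       1.    ]]
side world_from_camera [[ 0.9051  0.2682 -0.3301  0.2366]
 [-0.425   0.5973 -0.6801 -0.7151]
 [ 0.0147  0.7559  0.6546  0.7636]
 [ 0.      0.      0.      1.    ]]
top mtx [[405.9002   0.     317.11  ]
 [  0.     405.9002 205.8214]
 [  0.       0.       1.    ]]
top world_from_camera [[ 0.0178  0.9835 -0.1801  0.4161]
 [-0.9997  0.0143 -0.0208 -0.0157]
 [-0.0179  0.1804  0.9834  1.1213]
 [ 0.      0.      0.      1.    ]]
wrist mtx [[313.0999   0.     318.1537]
 [  0.     313.0999 202.4956]
 [  0.       0.       1.    ]]
wrist mount [[ 0.0008  0.2638 -0.9646  0.0309]
 [ 0.0009  0.9646  0.2638  0.0661]
 [ 1.     -0.0011  0.0006  0.0009]
 [ 0.      0.      0.      1.    ]]
```

View pics/side0.png

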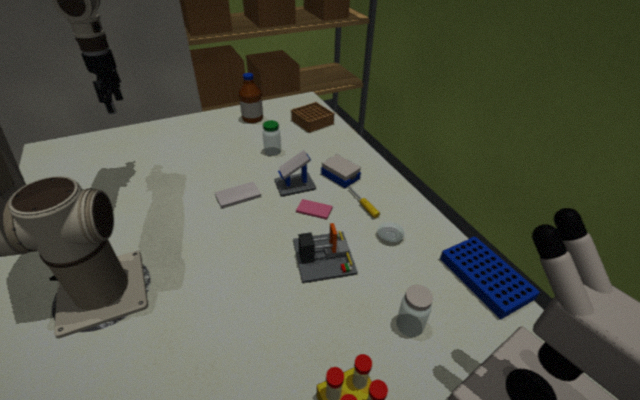

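View pics/top0.png

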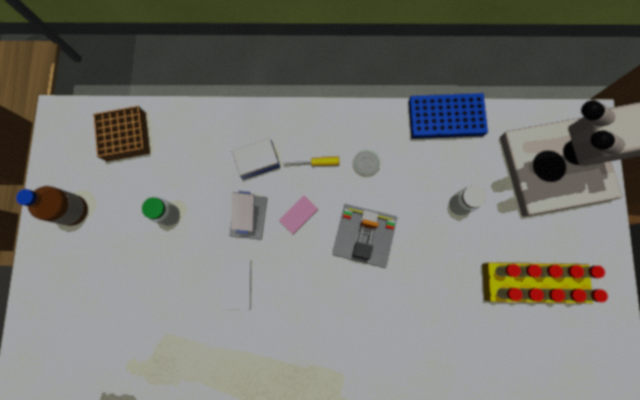

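View pics/wrist0.png

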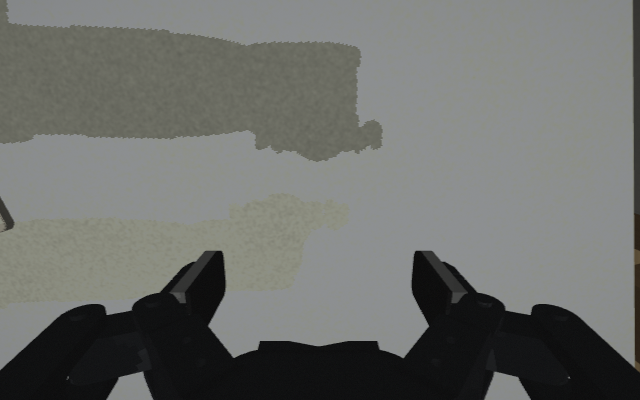

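The top view shows the rest with the plate at about (243,213), and the holder at about (366,235) with its orange board at (370,217). The larger white plate at (240,285) and the pink one are decoys. I'll zoom in next.

Run:
```python
import cv2,numpy as np
t=cv2.imread('pics/top0.png'); s=cv2.imread('pics/side0.png')
a=cv2.resize(t[175:255,210:290],None,fx=5,fy=5,interpolation=cv2.INTER_CUBIC)
b=cv2.resize(t[195:275,325:405],None,fx=5,fy=5,interpolation=cv2.INTER_CUBIC)
cv2.imwrite('pics/z1.png',np.hstack([a,b]))
a=cv2.resize(s[140:205,265:345],None,fx=5,fy=5,interpolation=cv2.INTER_CUBIC)
b=cv2.resize(s[215:280,285:365],None,fx=5,fy=5,interpolation=cv2.INTER_CUBIC)
cv2.imwrite('pics/z2.png',np.hstack([a,b]))
```

```text
(no output)
```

View pics/z1.png

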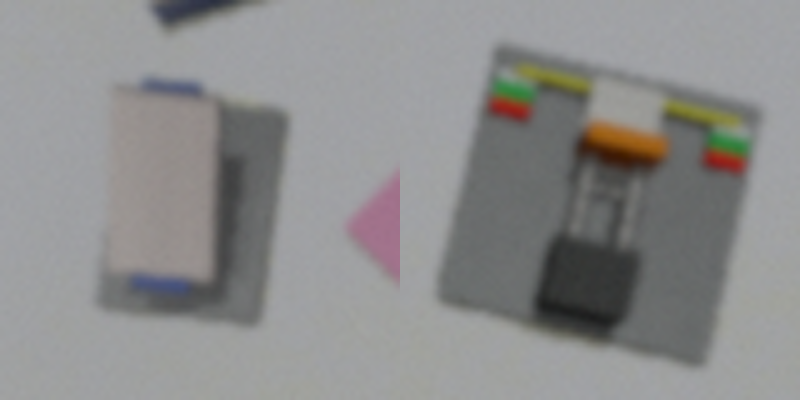

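View pics/z2.png

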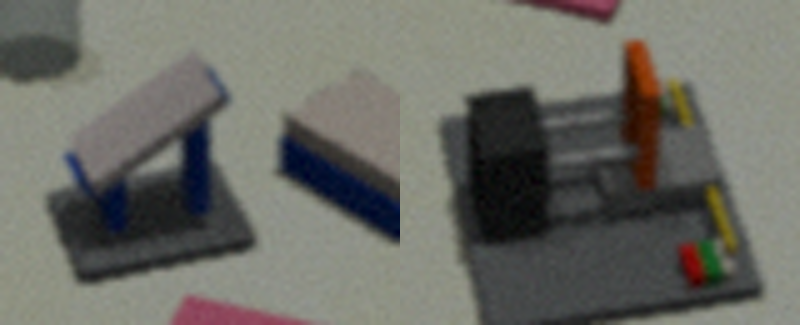

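```bash
cat > h.py <<'E'
import cv2,numpy as np
from scipy.spatial.transform import Rotation as R
np.set_printoptions(precision=4,suppress=True)
def ray(cal,uv,wfc=None):
    K=np.array(cal['mtx']);T=np.array(cal['world_from_camera']) if wfc is None else wfc
    uv=np.atleast_2d(np.array(uv,float))
    d=np.c_[(uv[:,0]-K[0,2])/K[0,0],-(uv[:,1]-K[1,2])/K[1,1],-np.ones(len(uv))]
    return T[:3,3],d@T[:3,:3].T
def onplane(cal,uv,p0,n,wfc=None):
    o,d=ray(cal,uv,wfc);t=((np.array(p0)-o)@n)/(d@n);return o+d*t[:,None]
def onz(cal,uv,z,wfc=None): return onplane(cal,uv,[0,0,z],np.array([0,0,1.]),wfc)
def proj(cal,P,wfc=None):
    K=np.array(cal['mtx']);T=np.array(cal['world_from_camera']) if wfc is None else wfc
    p=(np.atleast_2d(P)-T[:3,3])@T[:3,:3]
    return np.c_[K[0,0]*p[:,0]/-p[:,2]+K[0,2],-K[1,1]*p[:,1]/-p[:,2]+K[1,2]]
def wristT(cal,o):
    T=np.eye(4);T[:3,:3]=R.from_quat(o['tool_rot']).as_matrix();T[:3,3]=o['eef_pos']
    return T@np.array(cal['mount'])
E
python3 - <<'E'
from h import *
from workcell import bot
cal=bot.get_calibration('top')
im=cv2.imread('pics/top0.png')
def big(m):
    c,_=cv2.findContours(m.astype(np.uint8),cv2.RETR_EXTERNAL,cv2.CHAIN_APPROX_NONE);return max(c,key=cv2.contourArea)
print(im[212,243],im[230,345],im[212,263],im[180,300])
g=im.max(2).astype(int)
for name,(x0,y0,x1,y1) in {'rest':(220,180,275,250),'holder':(325,195,405,275)}.items():
    m=np.zeros(g.shape,np.uint8); sub=im[y0:y1,x0:x1].astype(int)
    white=np.percentile(sub.max(2),90)
    m[y0:y1,x0:x1]=(sub.max(2)<0.85*white) if name=='holder' else (sub.max(2)<0.85*white)
    c=big(m).reshape(-1,2)
    W=onz(cal,c,0.012)
    r=cv2.minAreaRect((W[:,:2]*1000).astype(np.float32)); print(name,r, white)
    b=cv2.boxPoints(r)/1000; 
    pb=proj(cal,np.c_[b,np.full(4,.012)])
    vis=cv2.resize(im,None,fx=4,fy=4); cv2.polylines(vis,[(pb*4+2).astype(int)],True,(0,0,255),1)
    cv2.drawContours(vis,[(c*4+2)],-1,(0,255,0),1)
    cv2.imwrite(f'pics/v_{name}.png',vis[y0*4:y1*4,x0*4:x1*4])
hsv=cv2.cvtColor(im,cv2.COLOR_BGR2HSV)
def cen(m,box):
    k=np.zeros(m.shape,bool);x0,y0,x1,y1=box;k[y0:y1,x0:x1]=1;m=m&k;ys,xs=np.nonzero(m);return len(xs),xs.mean(),ys.mean()
H,S,V=[hsv[:,:,i] for i in range(3)]
for nm,lo,hi in [('orange',5,18),('yellow',24,38),('green',50,80),('red',0,4)]:
    m=(H>=lo)&(H<=hi)&(S>120)
    try:
        for b in ((325,195,368,275),(368,195,405,275),(325,195,405,275)): print(nm,cen(m,b))
    except Exception as e: print(nm,e)
E
```

```text
[140 142 148] [109 108 107] [106 105 104] [160 162 160]
rest ((591.3521118164062, 199.33792114257812), (96.07090759277344, 132.89833068847656), 84.80238342285156) 164.0
holder ((537.6484375, -122.80673217773438), (153.42320251464844, 151.9530029296875), 77.05369567871094) 165.0
orange (50, np.float64(361.44), np.float64(221.62))
orange (71, np.float64(374.59154929577466), np.float64(224.43661971830986))
orange (121, np.float64(369.1570247933884), np.float64(223.27272727272728))
yellow (21, np.float64(355.5238095238095), np.float64(210.71428571428572))
yellow (21, np.float64(383.9047619047619), np.float64(218.04761904761904))
yellow (42, np.float64(369.7142857142857), np.float64(214.38095238095238))
green (12, np.float64(347.5), np.float64(212.83333333333334))
green (13, np.float64(390.0769230769231), np.float64(223.30769230769232))
green (25, np.float64(369.64), np.float64(218.28))
red (16, np.float64(346.3125), np.float64(216.75))
red (16, np.float64(389.1875), np.float64(227.1875))
red (32, np.float64(367.75), np.float64(221.96875))
```

```bash
cat >> h.py <<'E'
def Rtool(yaw,ang,zsign):
    # tool x at angle ang (deg) in the vertical plane of heading yaw(deg); jaw axis horizontal
    c,s=np.cos(np.radians(yaw)),np.sin(np.radians(yaw));a=np.radians(ang)
    x=np.array([np.cos(a)*c,np.cos(a)*s,np.sin(a)]); z=zsign*np.array([-s,c,0.]);return np.c_[x,np.cross(z,x),z]
def plan(o,p,Rm,n,grip,hold=None):
    """interpolate from obs to TCP p,Rm in n rows; print rows"""
    R0=R.from_quat(o['tool_rot']);p0=np.array(o['eef_pos']);R1=R.from_matrix(Rm)
    w=(R0.inv()*R1).as_rotvec();print('turn deg',np.degrees(np.linalg.norm(w)),'dist',np.linalg.norm(p-p0),'per row',np.degrees(np.linalg.norm(w))/n,np.linalg.norm(p-p0)/n)
    d=(np.array(p)-p0)/n
    out=[]
    for i in range(n):
        Ri=R0*R.from_rotvec(w*i/n); out.append(list(np.round(Ri.inv().apply(d),4))+list(np.round(w/n,4))+[grip])
    for r in out: print(','.join(f'{v:g}' for v in r)+',')
E
python3 - <<'E'
from h import *
from workcell import bot
o=bot.get_obs();print(R.from_quat(o['tool_rot']).as_matrix())
cal=bot.get_calibration('top')
im=cv2.imread('pics/top0.png')
# plate: corners of lying plate, zoom coords
px=np.array([(112,88),(218,97),(212,282),(108,272)])/5+[210,175]-.4
yaw=-5;n=np.array([-np.sin(np.radians(30))*np.cos(np.radians(yaw)),-.5*np.sin(np.radians(yaw)),np.cos(np.radians(30))])
for it in range(3):
    P=onplane(cal,px,[*(P.mean(0)[:2] if it else (.58,.2)),0.085+0.005/np.cos(np.pi/6)],n)
print(P,P.mean(0))
u=(P[0]+P[1]-P[2]-P[3])/2;print(np.linalg.norm(u),np.degrees(np.arctan2(u[1],u[0])),np.linalg.norm(P[0]-P[1]))
# rest foot corners
f=np.array([(288,110),(258,325),(98,305)])/5+[210,175]-.4
F=onz(cal,f,0.012);print(F,np.linalg.norm(np.diff(F,axis=0),axis=1),(F[0]+F[2])/2)
d=F[0]-F[1];print(np.degrees(np.arctan2(d[1],d[0])))
f=np.array([(497-400,45),(762-400,108),(703-400,362),(437-400,300)])/5+[325,195]-.4
F=onz(cal,f,0.012);print(F,np.linalg.norm(np.diff(F,axis=0),axis=1),F.mean(0))
d=F[0]+F[1]-F[2]-F[3];print(np.degrees(np.arctan2(d[1],d[0])))
E
```

```text
[[-0.0004 -0.9651  0.2617]
 [-0.0015  0.2617  0.9651]
 [-1.     -0.     -0.0016]]
[[0.6322 0.2227 0.1161]
 [0.6282 0.1683 0.1166]
 [0.5398 0.1762 0.0653]
 [0.5443 0.2314 0.0651]] [0.5861 0.1996 0.0908]
0.10224950203305336 -5.3903954293625445 0.05452388087549546
[[0.6434 0.1478 0.012 ]
 [0.5227 0.1595 0.012 ]
 [0.5324 0.2483 0.012 ]] [0.1212 0.0893] [0.5879 0.1981 0.012 ]
-5.529483061356791
[[ 0.6266 -0.0668  0.012 ]
 [ 0.5933 -0.213   0.012 ]
 [ 0.4542 -0.1788  0.012 ]
 [ 0.485  -0.0351  0.012 ]] [0.1498 0.1433 0.147 ] [ 0.5398 -0.1234  0.012 ]
-13.211527340221549
```

{"name": "arm_command", "arguments": {"moves": [0,0,0.03,0.12,0,0,-1]}}

```text
clock: 0.23
eef_pos: [0.1376, 0.5076, 0.4033]
tool_rot: [-0.397, 0.589, 0.393, 0.584]
ft_force: [0.6, -0.7, -0.0]
grip_width: 0.0852
```

Run:
```python
from h import *
from workcell import bot
o=bot.get_obs();print(o['clock'],o['joint_pos'],o['eef_pos'])
```

```text
0.2333 [1.306  0.2967 0.0765 1.3592 0.     1.6927] [0.1376 0.5076 0.4033]
```

```bash
cat >> h.py <<'E'
UP=lambda yaw,a: np.array([np.cos(np.radians(a))*np.cos(np.radians(yaw)),np.cos(np.radians(a))*np.sin(np.radians(yaw)),np.sin(np.radians(a))])
E
python3 - <<'E'
from h import *
from workcell import bot
o=bot.get_obs()
R0=R.from_quat(o['tool_rot']);R1=R.from_matrix(Rtool(-5.5,-110,-1))
print((R0.inv()*R1).as_rotvec())
C=np.array([.588,.1985,.085]);G=C+.01*UP(-5.5,30)
p=G-.235*UP(-5.5,-110);print(p)
# half-way: pure roll -90 first
Rm=(R0*R.from_rotvec([-1.6,0,0])).as_matrix()
plan(o,np.array(o['eef_pos'])*.45+p*.55,Rm,13,-1)
o2=dict(o);o2['tool_rot']=R.from_matrix(Rm).as_quat();o2['eef_pos']=np.array(o['eef_pos'])*.45+p*.55
plan(o2,p,R1.as_matrix(),14,-1)
E
```

```text
[ 2.8099  0.4951 -0.0603]
[0.6766 0.19   0.3108]
turn deg 91.67324722093174 dist 0.34782746683521726 per row 7.05178824776398 0.026755958987324406
0.004,-0.0262,-0.0038,-0.1231,-0,0,-1,
0.004,-0.0255,-0.007,-0.1231,-0,0,-1,
0.004,-0.0245,-0.0101,-0.1231,-0,0,-1,
0.004,-0.023,-0.013,-0.1231,-0,0,-1,
0.004,-0.0213,-0.0157,-0.1231,-0,0,-1,
0.004,-0.0192,-0.0182,-0.1231,-0,0,-1,
0.004,-0.0168,-0.0204,-0.1231,-0,0,-1,
0.004,-0.0142,-0.0224,-0.1231,-0,0,-1,
0.004,-0.0113,-0.0239,-0.1231,-0,0,-1,
0.004,-0.0083,-0.0251,-0.1231,-0,0,-1,
0.004,-0.0051,-0.026,-0.1231,-0,0,-1,
0.004,-0.0019,-0.0264,-0.1231,-0,0,-1,
0.004,0.0013,-0.0264,-0.1231,-0,0,-1,
turn deg 106.38535076732447 dist 0.2845861092288141 per row 7.598953626237462 0.02032757923062958
0.003,0.0035,-0.0198,-0.1295,-0.0223,-0.018,-1,
0.0025,0.0061,-0.0192,-0.1295,-0.0223,-0.018,-1,
0.0019,0.0085,-0.0183,-0.1295,-0.0223,-0.018,-1,
0.0014,0.0109,-0.0171,-0.1295,-0.0223,-0.018,-1,
0.0008,0.013,-0.0156,-0.1295,-0.0223,-0.018,-1,
0.0002,0.0149,-0.0138,-0.1295,-0.0223,-0.018,-1,
-0.0004,0.0166,-0.0118,-0.1295,-0.0223,-0.018,-1,
-0.0009,0.0179,-0.0095,-0.1295,-0.0223,-0.018,-1,
-0.0014,0.019,-0.0071,-0.1295,-0.0223,-0.018,-1,
-0.0019,0.0197,-0.0045,-0.1295,-0.0223,-0.018,-1,
-0.0023,0.0201,-0.0019,-0.1295,-0.0223,-0.018,-1,
-0.0027,0.0201,0.0008,-0.1295,-0.0223,-0.018,-1,
-0.003,0.0198,0.0034,-0.1295,-0.0223,-0.018,-1,
-0.0033,0.0191,0.006,-0.1295,-0.0223,-0.018,-1,
```

{"name": "arm_command", "arguments": {"moves": [0.002,-0.026,-0.004,-0.123,0,0,-1,0.002,-0.0255,-0.007,-0.123,0,0,-1,0.002,-0.0245,-0.01,-0.123,0,0,-1,0.002,-0.023,-0.013,-0.123,0,0,-1,0.002,-0.021,-0.016,-0.123,0,0,-1,0.003,-0.019,-0.018,-0.123,0,0,-1,0.003,-0.017,-0.0205,-0.123,0,0,-1,0.003,-0.014,-0.0225,-0.123,0,0,-1,0.003,-0.0115,-0.024,-0.123,0,0,-1,0.003,-0.008,-0.025,-0.123,0,0,-1,0.004,-0.005,-0.026,-0.123,0,0,-1,0.004,-0.002,-0.0265,-0.123,0,0,-1,0.004,0.0015,-0.0265,-0.123,0,0,-1]}}

```text
clock: 1.32
eef_pos: [0.4433, 0.3323, 0.3555]
tool_rot: [-0.694, 0.125, 0.7, 0.111]
ft_force: [0.8, 1.3, -0.2]
grip_width: 0.0855
```

Run:
```python
from h import *
from workcell import bot
o=bot.get_obs();print(o['clock'],o['joint_pos'],o['eef_pos'])
R1=Rtool(-5.5,-110,-1)
C=np.array([.588,.1985,.085]);G=C+.01*UP(-5.5,30)
p=G-.235*UP(-5.5,-110);print(p)
plan(o,p,R1,16,-1)
```

```text
1.3167 [ 0.6451  0.3806  0.0706  1.28   -0.0078 -0.5895] [0.4433 0.3323 0.3555]
[0.6766 0.19   0.3108]
turn deg 105.24070728550612 dist 0.276938530387166 per row 6.577544205344132 0.017308658149197874
0.0028,0.0035,-0.0167,-0.1122,-0.0184,-0.0161,-1,
0.0024,0.0054,-0.0163,-0.1122,-0.0184,-0.0161,-1,
0.002,0.0072,-0.0156,-0.1122,-0.0184,-0.0161,-1,
0.0016,0.009,-0.0147,-0.1122,-0.0184,-0.0161,-1,
0.0012,0.0106,-0.0136,-0.1122,-0.0184,-0.0161,-1,
0.0008,0.0121,-0.0124,-0.1122,-0.0184,-0.0161,-1,
0.0003,0.0134,-0.011,-0.1122,-0.0184,-0.0161,-1,
-0.0001,0.0145,-0.0094,-0.1122,-0.0184,-0.0161,-1,
-0.0005,0.0155,-0.0077,-0.1122,-0.0184,-0.0161,-1,
-0.0009,0.0162,-0.0059,-0.1122,-0.0184,-0.0161,-1,
-0.0012,0.0168,-0.004,-0.1122,-0.0184,-0.0161,-1,
-0.0015,0.0171,-0.0021,-0.1122,-0.0184,-0.0161,-1,
-0.0018,0.0172,-0.0002,-0.1122,-0.0184,-0.0161,-1,
-0.0021,0.0171,0.0018,-0.1122,-0.0184,-0.0161,-1,
-0.0023,0.0167,0.0037,-0.1122,-0.0184,-0.0161,-1,
-0.0025,0.0162,0.0056,-0.1122,-0.0184,-0.0161,-1,
```

{"name": "arm_command", "arguments": {"moves": [0.003,0.0035,-0.0167,-0.1122,-0.0184,-0.0161,-1,0.0024,0.0054,-0.0163,-0.1122,-0.0184,-0.0161,-1,0.002,0.0072,-0.0156,-0.1122,-0.0184,-0.0161,-1,0.0016,0.009,-0.0147,-0.1122,-0.0184,-0.0161,-1,0.0012,0.0106,-0.0136,-0.1122,-0.0184,-0.0161,-1,0.0008,0.0121,-0.0124,-0.1122,-0.0184,-0.0161,-1,0.0003,0.0134,-0.011,-0.1122,-0.0184,-0.0161,-1,0,0.0145,-0.0094,-0.1122,-0.0184,-0.0161,-1,-0.0005,0.0155,-0.0077,-0.1122,-0.0184,-0.0161,-1,-0.0009,0.0162,-0.0059,-0.1122,-0.0184,-0.0161,-1,-0.0012,0.0168,-0.004,-0.1122,-0.0184,-0.0161,-1,-0.0015,0.0171,-0.0021,-0.1122,-0.0184,-0.0161,-1,-0.0018,0.0172,0,-0.1122,-0.0184,-0.0161,-1,-0.0021,0.0171,0.0018,-0.1122,-0.0184,-0.0161,-1,-0.0023,0.0167,0.0037,-0.1122,-0.0184,-0.0161,-1,-0.0025,0.0162,0.0056,-0.1122,-0.0184,-0.0161,-1,0,0,0,0,0,0,-1]}}

```text
clock: 2.73
eef_pos: [0.6952, 0.1857, 0.2915]
tool_rot: [0.403, 0.587, -0.583, 0.393]
ft_force: [0.0, 0.5, -1.0]
grip_width: 0.0854
```

Run:
```python
from h import *
from workcell import bot
o=bot.get_obs();print(o['clock'],o['joint_pos'],o['eef_pos'])
im=bot.camera('wrist');cv2.imwrite('pics/w1.png',im[:,:,::-1])
import pickle;pickle.dump(o,open('o1.pkl','wb'))
R1=Rtool(-5.5,-110,-1)
C=np.array([.588,.1985,.085]);G=C+.01*UP(-5.5,30)
p=G-.235*UP(-5.5,-110);print(p)
plan(o,p,R1,4,-1)
```

```text
2.7333 [ 0.2425  0.9814  0.9414  1.8937  0.103  -2.9122] [0.6952 0.1857 0.2915]
[0.6766 0.19   0.3108]
turn deg 5.323489090328817 dist 0.027190442346934716 per row 1.3308722725822042 0.006797610586733679
-0.0028,-0.0061,-0.0011,0.0216,0.0048,0.007,-1,
-0.0028,-0.0061,-0.001,0.0216,0.0048,0.007,-1,
-0.0028,-0.0061,-0.0008,0.0216,0.0048,0.007,-1,
-0.0029,-0.0061,-0.0007,0.0216,0.0048,0.007,-1,
```

View pics/w1.png

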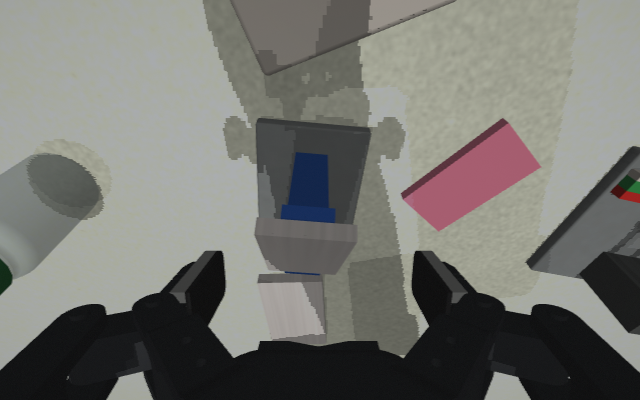

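Run:
```python
from h import *
import pickle
from workcell import bot
o=pickle.load(open('o1.pkl','rb'));M=R.from_quat(o['tool_rot']).as_matrix();print(M);print(Rtool(-5.5,-110,-1))
cal=bot.get_calibration('wrist');T=wristT(cal,o);print(T)
yaw=-5.5;u=UP(yaw,30);v=np.array([-np.sin(np.radians(yaw)),np.cos(np.radians(yaw)),0]);n=np.cross(u,v)
C=np.array([.588,.1985,.085])
P=[C+a*.05*u+b*.028*v+.005*n*s for s in(1,-1) for a,b in((1,1),(1,-1),(-1,-1),(-1,1))]
q=proj(cal,P,T);print(q)
im=cv2.imread('pics/w1.png')
for i,c in((0,(0,0,255)),(4,(0,255,0))): cv2.polylines(im,[q[i:i+4].astype(int)],True,c,1)
cv2.imwrite('pics/w1b.png',cv2.resize(im[100:300,200:450],None,fx=3,fy=3))
```

```text
[[-0.3675  0.93   -0.0083]
 [ 0.015  -0.003  -0.9999]
 [-0.9299 -0.3676 -0.0128]]
[[-0.3404  0.9354 -0.0958]
 [ 0.0328 -0.0901 -0.9954]
 [-0.9397 -0.342  -0.    ]]
[[-0.0074  0.799   0.6013  0.7471]
 [-0.9999  0.0014 -0.0143  0.1867]
 [-0.0123 -0.6014  0.7989  0.2381]
 [ 0.      0.      0.      1.    ]]
[[256.2476 235.9455]
 [358.9542 243.4461]
 [336.3436 275.2743]
 [269.5941 270.7117]
 [258.6425 218.5655]
 [359.0214 226.1395]
 [336.7192 263.4508]
 [270.9607 258.8471]]
```

View pics/w1b.png

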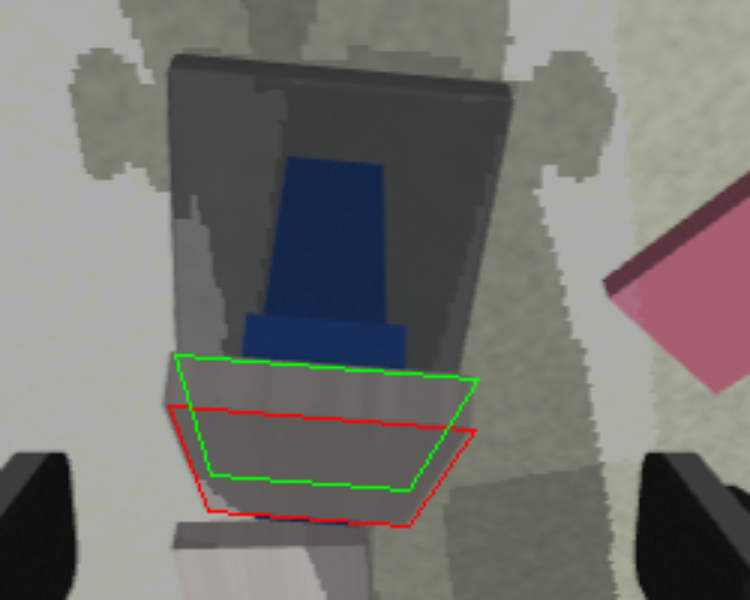

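{"name": "arm_command", "arguments": {"moves": [-0.0028,-0.0061,-0.001,0.0216,0.0048,0.007,-1,-0.0028,-0.0061,-0.001,0.0216,0.0048,0.007,-1,-0.0028,-0.0061,-0.001,0.0216,0.0048,0.007,-1,-0.0028,-0.0061,-0.001,0.0216,0.0048,0.007,-1,0,0,0,0,0,0,-1]}}

```text
clock: 3.2
eef_pos: [0.6726, 0.1936, 0.3102]
tool_rot: [-0.437, -0.555, 0.603, -0.372]
ft_force: [0.1, 0.4, 0.4]
grip_width: 0.0855
```

Run:
```python
from h import *
from workcell import bot
o=bot.get_obs();print(o['clock'],o['joint_pos'],o['eef_pos'])
R1=Rtool(-5.5,-110,-1)
C=np.array([.588,.199,.085]);G=C+.01*UP(-5.5,30)
for d,n in((.205,3),(.152,1)):
    p=G-d*UP(-5.5,-110);print(p); plan(o,p,R1,n,-1)
```

```text
3.2 [ 0.2575  0.8903  0.8117  1.8213  0.1227 -2.7896] [0.6726 0.1936 0.3102]
[0.6664 0.1914 0.2826]
turn deg 1.0706162423807057 dist 0.02828193416448353 per row 0.3568720807935686 0.009427311388161176
0.0093,0.0013,0.0009,-0.0061,-0.0013,0.0005,-1,
0.0093,0.0013,0.0009,-0.0061,-0.0013,0.0005,-1,
0.0093,0.0013,0.0009,-0.0061,-0.0013,0.0005,-1,
[0.6484 0.1932 0.2328]
turn deg 1.0706162423807057 dist 0.08102525819060125 per row 1.0706162423807057 0.08102525819060125
0.0809,0.004,0.0029,-0.0182,-0.0038,0.0015,-1,
```

{"name": "arm_command", "arguments": {"moves": [-0.002,0,0,0.123,0,0,-1,-0.002,0,0,0.123,0,0,-1,-0.002,0,0,0.123,0,0,-1,0,0,0,0.123,0,0,-1,0,0,0,0.123,0,0,-1,0,0,0,0.123,0,0,-1,0,0,0,0.123,0,0,-1,0,0,0,0.123,0,0,-1,0,0,0,0.123,0,0,-1,0,0,0,0.123,0,0,-1,0,0,0,0.123,0,0,-1,0,0,0,0.123,0,0,-1,0,0,0,0.123,0,0,-1,0,0,0,0.123,0,0,-1,0,0,0,0.123,0,0,-1,0,0,0,0.123,0,0,-1,0,0,0,0.123,0,0,-1,0,0,0,0.123,0,0,-1,0,0,0,0.123,0,0,-1,0,0,0,0.123,0,0,-1]}}

```text
clock: 4.87
eef_pos: [0.662, 0.2043, 0.3281]
tool_rot: [-0.493, 0.396, 0.714, 0.302]
ft_force: [-0.6, 0.6, -0.4]
grip_width: 0.0854
```

Run:
```python
from h import *
from workcell import bot
o=bot.get_obs();print(o['clock'],o['joint_pos'],o['eef_pos'])
R1=Rtool(-5.5,-110,1)
C=np.array([.588,.199,.085]);G=C+.01*UP(-5.5,30)
p=G-.215*UP(-5.5,-110);print(p); plan(o,p,R1,8,-1)
```

```text
4.8667 [ 0.275   0.858   0.7961  1.8255  0.1297 -0.2669] [0.662  0.2043 0.3281]
[0.6698 0.1911 0.292 ]
turn deg 35.45456837839496 dist 0.0392148095512195 per row 4.43182104729937 0.004901851193902437
0.0039,-0.0012,-0.0028,0.0773,0.0007,0.0013,-1,
0.0039,-0.0014,-0.0027,0.0773,0.0007,0.0013,-1,
0.0039,-0.0016,-0.0026,0.0773,0.0007,0.0013,-1,
0.0039,-0.0018,-0.0024,0.0773,0.0007,0.0013,-1,
0.0039,-0.002,-0.0023,0.0773,0.0007,0.0013,-1,
0.0039,-0.0022,-0.0021,0.0773,0.0007,0.0013,-1,
0.0039,-0.0023,-0.0019,0.0773,0.0007,0.0013,-1,
0.0039,-0.0025,-0.0017,0.0773,0.0007,0.0013,-1,
```

{"name": "arm_command", "arguments": {"moves": [0.0039,-0.0012,-0.0028,0.0773,0.0007,0.0013,-1,0.0039,-0.0014,-0.0027,0.0773,0.0007,0.0013,-1,0.0039,-0.0016,-0.0026,0.0773,0.0007,0.0013,-1,0.0039,-0.0018,-0.0024,0.0773,0.0007,0.0013,-1,0.0039,-0.002,-0.0023,0.0773,0.0007,0.0013,-1,0.0039,-0.0022,-0.0021,0.0773,0.0007,0.0013,-1,0.0039,-0.0023,-0.0019,0.0773,0.0007,0.0013,-1,0.0039,-0.0025,-0.0017,0.0773,0.0007,0.0013,-1,0,0,0,0,0,0,-1]}}

```text
clock: 5.62
eef_pos: [0.6646, 0.1952, 0.2956]
tool_rot: [-0.37, 0.607, 0.547, 0.442]
ft_force: [0.1, 0.3, -0.8]
grip_width: 0.0855
```

Run:
```python
from h import *
from workcell import bot
o=bot.get_obs();print(o['clock'],o['joint_pos'],o['eef_pos'])
im=bot.camera('wrist');cv2.imwrite('pics/w2.png',im[:,:,::-1])
cal=bot.get_calibration('wrist');T=wristT(cal,o)
yaw=-5.5;u=UP(yaw,30);v=np.array([-np.sin(np.radians(yaw)),np.cos(np.radians(yaw)),0]);n=np.cross(u,v)
C=np.array([.588,.199,.085])
P=[C+a*.05*u+b*.028*v+.005*n for a,b in((1,1),(1,-1),(-1,-1),(-1,1))]
q=proj(cal,P,T);print(q)
im=im[:,:,::-1].copy();cv2.polylines(im,[q.astype(int)],True,(0,0,255),1)
cv2.imwrite('pics/w2.png',im)
R1=Rtool(-5.5,-110,1)
G=C+.01*UP(-5.5,30)
p=G-.152*UP(-5.5,-110);print(p); plan(o,p,R1,5,-1)
```

```text
5.6167 [0.263  0.8693 0.7341 1.7587 0.1213 0.3774] [0.6646 0.1952 0.2956]
[[362.5883 292.589 ]
 [260.3917 296.0441]
 [271.2588 159.7908]
 [348.0904 156.916 ]]
[0.6484 0.1932 0.2328]
turn deg 2.18250058456661 dist 0.06484556508093718 per row 0.43650011691332197 0.012969113016187436
0.0129,-0.0013,-0.0007,-0.0075,0.0005,0.0009,-1,
0.0129,-0.0013,-0.0007,-0.0075,0.0005,0.0009,-1,
0.0129,-0.0013,-0.0007,-0.0075,0.0005,0.0009,-1,
0.0129,-0.0013,-0.0007,-0.0075,0.0005,0.0009,-1,
0.0129,-0.0013,-0.0007,-0.0075,0.0005,0.0009,-1,
```

View pics/w2.png

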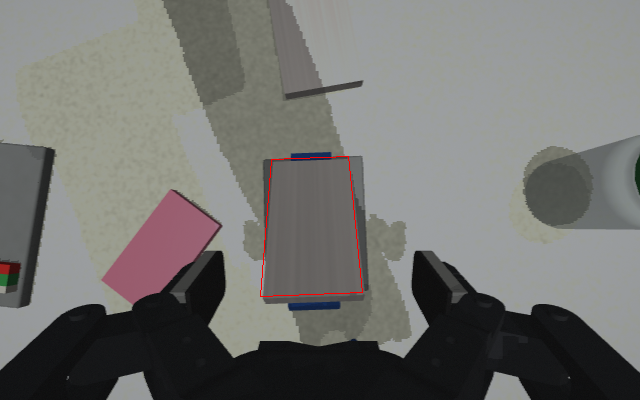

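The predicted plate outline in red, (261..362, 157..296), matches the plate in the picture. Next I'll descend and grip.

{"name": "arm_command", "arguments": {"moves": [0.0129,-0.0013,-0.0007,-0.0075,0.0005,0.0009,-1,0.0129,-0.0013,-0.0007,-0.0075,0.0005,0.0009,-1,0.0129,-0.0013,-0.0007,-0.0075,0.0005,0.0009,-1,0.0129,-0.0013,-0.0007,-0.0075,0.0005,0.0009,-1,0.0129,-0.0013,-0.0007,-0.0075,0.0005,0.0009,-1,0,0,0,0,0,0,-1]}}

```text
clock: 6.17
eef_pos: [0.6468, 0.196, 0.2367]
tool_rot: [-0.383, 0.59, 0.563, 0.433]
ft_force: [0.1, -0.0, -0.1]
grip_width: 0.0855
```

Run:
```python
from h import *
from workcell import bot
o=bot.get_obs();print(o['clock'],o['joint_pos'],o['eef_pos'])
im=bot.camera('wrist')[:,:,::-1].copy()
s=bot.camera('side')[:,:,::-1]
cv2.imwrite('pics/w3.png',im);cv2.imwrite('pics/s3.png',cv2.resize(s[100:220,230:390],None,fx=5,fy=5,interpolation=cv2.INTER_CUBIC))
C=np.array([.588,.199,.085])
R1=Rtool(-5.5,-110,1)
G=C+.01*UP(-5.5,30)
p=G-.152*UP(-5.5,-110);print(p); plan(o,p,R1,2,-1)
```

```text
6.1667 [0.2705 0.8539 0.5507 1.5858 0.1236 0.3292] [0.6468 0.196  0.2367]
[0.6484 0.1932 0.2328]
turn deg 1.169387571979894 dist 0.005035845833941873 per row 0.584693785989947 0.0025179229169709364
0.0015,-0.0015,-0.0014,0.0091,0.0019,0.0043,-1,
0.0015,-0.0015,-0.0014,0.0091,0.0019,0.0043,-1,
```

View pics/w3.png

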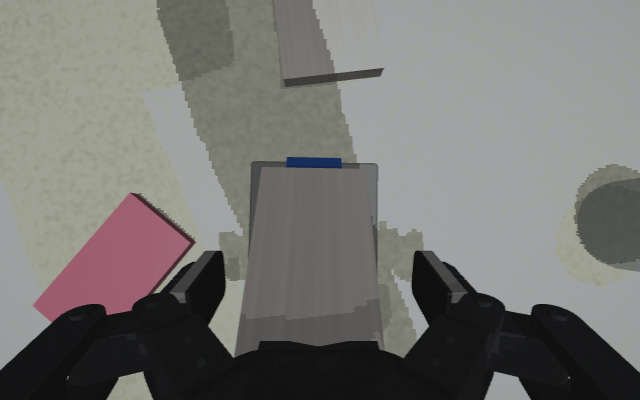

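View pics/s3.png

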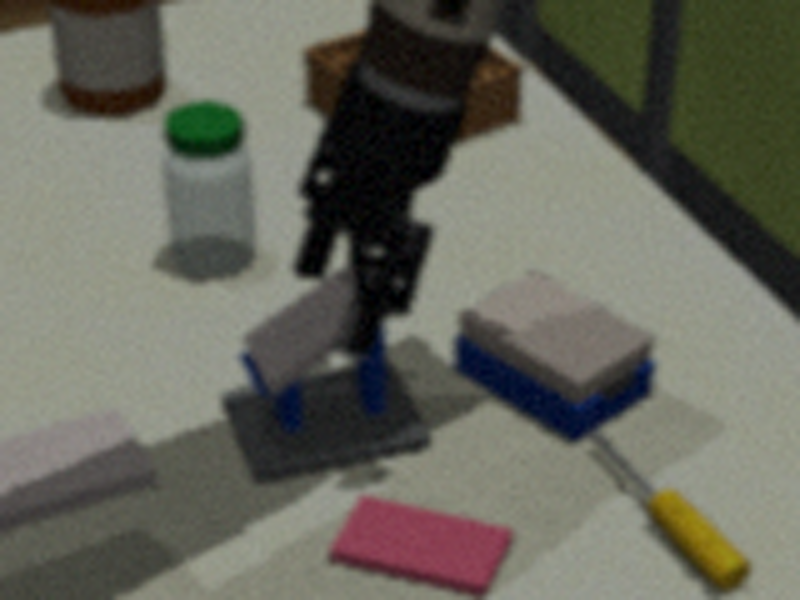

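The jaws straddle the plate in the wrist picture. The plate centre is at column 311 and the jaw centre at 318, so I'll make the 3 mm correction and close.

{"name": "arm_command", "arguments": {"moves": [0.002,-0.002,-0.0015,0.009,0.002,0.004,-1,0.002,-0.002,-0.0015,0.009,0.002,0.004,-1,0,0,0,0,0,0,-1]}}

```text
clock: 6.52
eef_pos: [0.6512, 0.1935, 0.2376]
tool_rot: [-0.379, 0.596, 0.558, 0.436]
ft_force: [1.2, -0.5, 0.4]
grip_width: 0.0851
```

Run:
```python
from h import *
from workcell import bot
o=bot.get_obs();print(o['clock'],o['joint_pos'],o['eef_pos'])
C=np.array([.588,.199,.085])
R1=Rtool(-5.5,-110,1)
G=C+.01*UP(-5.5,30)
p=G-.152*UP(-5.5,-110);print(p); plan(o,p,R1,2,-1)
```

```text
6.5167 [0.2657 0.8616 0.5686 1.5965 0.1209 0.3428] [0.6512 0.1935 0.2376]
[0.6484 0.1932 0.2328]
turn deg 0.535088495227696 dist 0.005538942200536348 per row 0.267544247613848 0.002769471100268174
0.0027,0.0005,-0.0003,-0,0.0014,0.0045,-1,
0.0027,0.0005,-0.0003,-0,0.0014,0.0045,-1,
```

{"name": "arm_command", "arguments": {"moves": [0.004,0.0005,-0.0003,0,0.0015,0.0045,-1,0.003,0,0,0,0,0.002,0.3,0,0,0,0,0,0,1,0,0,0,0,0,0,1,0,0,0,0,0,0,1,0,0,0,0,0,0,1,0,0,0,0,0,0,1,0,0,0,0,0,0,1]}}

```text
clock: 7.18
eef_pos: [0.649, 0.1932, 0.2322]
tool_rot: [-0.378, 0.597, 0.558, 0.435]
ft_force: [-0.2, 0.2, -0.2]
grip_width: 0.0552
```

Run:
```python
from h import *
from workcell import bot
o=bot.get_obs();print(o['clock'],o['joint_pos'],o['eef_pos'],o['grip_width'],o['ft_force'],o['ft_torque'])
im=bot.camera('wrist')[:,:,::-1].copy()
cv2.imwrite('pics/w4.png',im)
M=R.from_quat(o['tool_rot']).as_matrix();print(M)
C=np.array([.588,.199,.085]);print('plate centre in tool',M.T@(C-o['eef_pos']),'u in tool',M.T@UP(-5.5,30))
```

```text
7.1833 [0.2659 0.8627 0.5554 1.5865 0.1221 0.3427] [0.649  0.1932 0.2322] 0.05524036576681465 [-0.2443  0.2349 -0.1827] [-0.0548 -0.276  -0.0225]
[[-0.336  -0.9369  0.097 ]
 [ 0.0347  0.0905  0.9953]
 [-0.9412  0.3378  0.0021]]
plate centre in tool [ 0.1592  0.008  -0.0005] u in tool [-0.7631 -0.6462  0.002 ]
```

View pics/w4.png

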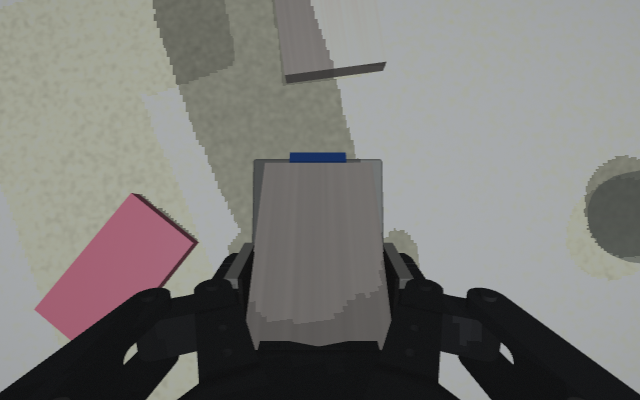

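Gripped at 55 mm and square. I'll lift it clear, then measure the holder more exactly from the two fixed views.

{"name": "arm_command", "arguments": {"moves": [-0.006,0.002,0,0,0,0,1,-0.012,0.004,0,0,0,0,1,-0.02,0.007,0,0,0,0,1,-0.02,0.007,0,0,0,0,1,-0.02,0.007,0,0,0,0,1,-0.02,0.007,0,0,0,0,1,-0.02,0.007,0,0,0,0,1]}}

```text
clock: 7.82
eef_pos: [0.6492, 0.1925, 0.354]
tool_rot: [-0.375, 0.601, 0.56, 0.429]
ft_force: [0.6, 0.9, -1.2]
grip_width: 0.0551
```

Run:
```python
from h import *
from workcell import bot
o=bot.get_obs();print(o['clock'],o['joint_pos'],o['eef_pos'],o['grip_width'],o['ft_force'],o['ft_torque'])
t=cv2.imread('pics/top0.png');ct=bot.get_calibration('top');cs=bot.get_calibration('side')
H,S,V=cv2.split(cv2.cvtColor(t,cv2.COLOR_BGR2HSV))
def cen(lo,hi,b,smin=100):
    x0,y0,x1,y1=b;m=((H>=lo)&(H<=hi)&(S>smin))[y0:y1,x0:x1];ys,xs=np.nonzero(m);w=S[y0:y1,x0:x1][m].astype(float);return np.array([(xs*w).sum()/w.sum()+x0,(ys*w).sum()/w.sum()+y0])
for yaw in (-13.2,):
    ex=UP(yaw,0);ey=np.array([-ex[1],ex[0],0]);O=np.array([.5397,-.1234,0])+.0275*ex
    print('O',O)
    for nm,lo,hi,z in [('yellow',24,38,.032),('green',45,85,.028),('red',0,4,.028)]:
        P=[onz(ct,cen(lo,hi,b),z)[0] for b in((325,195,368,275),(370,195,405,275))]
        for p in P: print(nm,p,'holder xy',(p-O)@ex,(p-O)@ey)
        d=P[0]-P[1];print('yaw',np.degrees(np.arctan2(-d[0],d[1])))
    # project model of holder for check
    def hp(x,y,z): return O+x*ex+y*ey+np.array([0,0,z])
    s=cv2.imread('pics/side0.png')
    for nm,im,cal,(x0,y0,x1,y1) in (('t',t,ct,(325,190,405,270)),('s',s,cs,(285,210,365,290))):
        v=cv2.resize(im,None,fx=8,fy=8,interpolation=cv2.INTER_CUBIC)
        polys=[[hp(45,75,12),],]
        for poly,c in [([(.045,.075,.012),(.045,-.075,.012),(-.1,-.075,.012),(-.1,.075,.012)],(255,0,0)),
                     ([(0,.02,.035),(0,-.02,.035),(0,-.02,.105),(0,.02,.105)],(0,0,255)),
                     ([(-.01,.02,.105),(-.01,-.02,.105),(0,-.02,.105),(0,.02,.105)],(0,0,255)),
                     ([(0,.02,.035),(0,-.02,.035),(.036,-.02,.035),(.036,.02,.035)],(0,255,0)),
                     ([(-.057,.022,.08),(-.057,-.022,.08),(-.093,-.022,.08),(-.093,.022,.08)],(255,0,255))]:
            q=proj(cal,[hp(*a) for a in poly],None);cv2.polylines(v,[((q+.5)*8).astype(int)],True,c,1)
        cv2.imwrite(f'pics/m_{nm}.png',v[y0*8:y1*8,x0*8:x1*8][:600])
```

```text
7.8167 [0.2651 0.8252 0.7945 1.88   0.121  0.3416] [0.6492 0.1925 0.354 ] 0.055067638836681775 [ 0.6425  0.9499 -1.1984] [ 0.0029 -0.4925  0.0346]
O [ 0.5665 -0.1297  0.    ]
yellow [ 0.6035 -0.0962  0.032 ] holder xy 0.028424147213585785 0.04107354826521147
yellow [ 0.5847 -0.1762  0.032 ] holder xy 0.0283640991361995 -0.04114442330910047
yaw -13.241846091851851
green [ 0.598  -0.0755  0.028 ] holder xy 0.018342405337885503 0.05991095161574931
green [ 0.5712 -0.1912  0.028 ] holder xy 0.018679674015611537 -0.05876036582892033
yaw -13.037163518667162
red [ 0.5872 -0.0731  0.028 ] holder xy 0.007241156358833883 0.05979285952083488
red [ 0.5601 -0.1887  0.028 ] holder xy 0.007284111490282044 -0.05891040262851597
yaw -13.179266385873337
```

View pics/m_t.png

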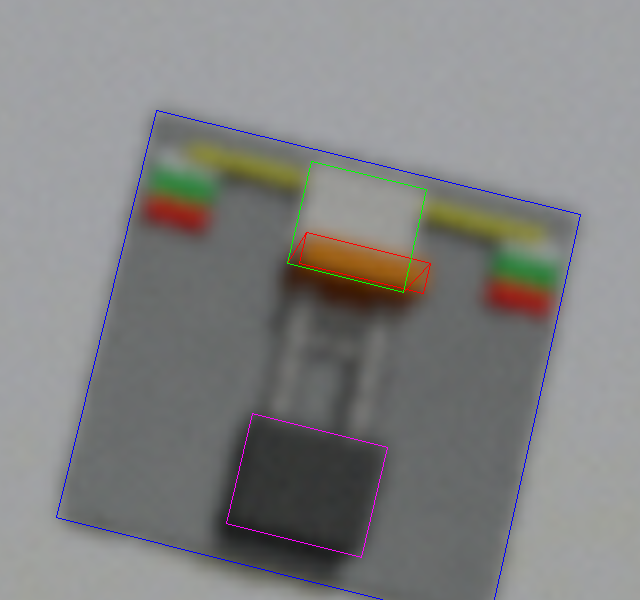

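View pics/m_s.png

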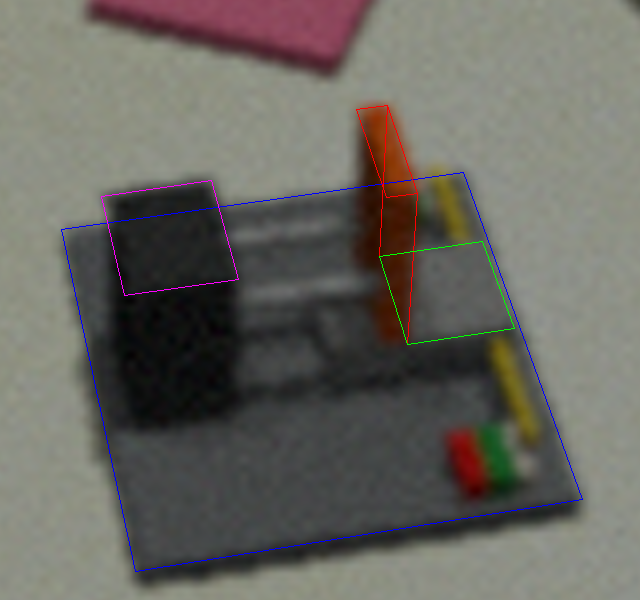

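```bash
cat >> h.py <<'E'
YAW=-13.15
EX=UP(YAW,0);EY=np.array([-EX[1],EX[0],0]);O=np.array([.5665,-.1297,0])
CT=np.array([.1592,.008,0.])
UT=np.array([-.7631,-.6462,0.]);UT/=np.linalg.norm(UT)
VT=np.array([0,0,1.]) # plate lateral (rest +y) in tool
NT=np.cross(UT,VT)
RP=np.c_[np.array([0,0,1.]),EY,-EX]@np.c_[UT,VT,NT].T   # tool rot at placing
def tcp(x,y,z): return O+x*EX+y*EY+np.array([0,0,z])-RP@CT   # for plate centre in holder coords
def plate(o):
    M=R.from_quat(o['tool_rot']).as_matrix();c=M@CT+np.array(o['eef_pos'])-O
    B=np.c_[EX,EY,[0,0,1]]; Q=B.T@M@np.c_[-NT,VT,UT]  # plate x,y,z axes in holder frame
    return np.array([c@EX,c@EY,c[2]])*1000, np.degrees(R.from_matrix(Q).as_rotvec())
E
python3 - <<'E'
from h import *
from workcell import bot
o=bot.get_obs();print(np.linalg.det(RP),RP)
print(plate(o))
plan(o,tcp(.03,0,.22),RP,18,1)
E
```

```text
1.0 [[ 0.6293 -0.7431  0.2275]
 [-0.147   0.1736  0.9738]
 [-0.7631 -0.6462  0.    ]]
(array([-55.6867, 323.529 , 207.8126]), array([-4.2827, 60.7722,  6.7579]))
turn deg 61.29660272101132 dist 0.3408243511390049 per row 3.4053668178339622 0.018934686174389162
0.0028,0.0059,-0.0178,0.0077,0.0011,-0.0589,1,
0.0024,0.006,-0.0178,0.0077,0.0011,-0.0589,1,
0.0021,0.0059,-0.0179,0.0077,0.0011,-0.0589,1,
0.0018,0.0059,-0.0179,0.0077,0.0011,-0.0589,1,
0.0014,0.0059,-0.0179,0.0077,0.0011,-0.0589,1,
0.0011,0.0058,-0.018,0.0077,0.0011,-0.0589,1,
0.0008,0.0057,-0.018,0.0077,0.0011,-0.0589,1,
0.0005,0.0056,-0.0181,0.0077,0.0011,-0.0589,1,
0.0002,0.0055,-0.0181,0.0077,0.0011,-0.0589,1,
-0.0001,0.0054,-0.0182,0.0077,0.0011,-0.0589,1,
-0.0004,0.0052,-0.0182,0.0077,0.0011,-0.0589,1,
-0.0007,0.005,-0.0182,0.0077,0.0011,-0.0589,1,
-0.001,0.0049,-0.0183,0.0077,0.0011,-0.0589,1,
-0.0013,0.0046,-0.0183,0.0077,0.0011,-0.0589,1,
-0.0015,0.0044,-0.0183,0.0077,0.0011,-0.0589,1,
-0.0017,0.0042,-0.0184,0.0077,0.0011,-0.0589,1,
-0.002,0.0039,-0.0184,0.0077,0.0011,-0.0589,1,
-0.0022,0.0037,-0.0184,0.0077,0.0011,-0.0589,1,
```

{"name": "arm_command", "arguments": {"moves": [0.0015,0.006,-0.0178,0.0077,0.0011,-0.0589,1,0.0015,0.006,-0.0178,0.0077,0.0011,-0.0589,1,0.0015,0.006,-0.0179,0.0077,0.0011,-0.0589,1,0.0015,0.006,-0.0179,0.0077,0.0011,-0.0589,1,0.0014,0.006,-0.0179,0.0077,0.0011,-0.0589,1,0.0011,0.006,-0.018,0.0077,0.0011,-0.0589,1,0.0008,0.0057,-0.018,0.0077,0.0011,-0.0589,1,0.0005,0.0056,-0.0181,0.0077,0.0011,-0.0589,1,0,0.0055,-0.0181,0.0077,0.0011,-0.0589,1,0,0.0054,-0.0182,0.0077,0.0011,-0.0589,1,-0.0004,0.0052,-0.0182,0.0077,0.0011,-0.0589,1,-0.0007,0.005,-0.0182,0.0077,0.0011,-0.0589,1,-0.001,0.0049,-0.0183,0.0077,0.0011,-0.0589,1,-0.0013,0.0046,-0.0183,0.0077,0.0011,-0.0589,1,-0.0015,0.0044,-0.0183,0.0077,0.0011,-0.0589,1,-0.0017,0.0042,-0.0184,0.0077,0.0011,-0.0589,1,-0.002,0.0039,-0.0184,0.0077,0.0011,-0.0589,1,-0.0022,0.0037,-0.0184,0.0077,0.0011,-0.0589,1,0,0,0,0,0,0,1]}}

```text
clock: 9.4
eef_pos: [0.4899, -0.1238, 0.3519]
tool_rot: [-0.61, 0.354, 0.206, 0.679]
ft_force: [-0.9, 0.6, -1.9]
grip_width: 0.0549
```

Run:
```python
from h import *
from workcell import bot
o=bot.get_obs();print(o['clock'],o['joint_pos'],o['eef_pos'],o['grip_width'],o['ft_force'])
print(plate(o))
plan(o,tcp(.022,0,.13),RP,6,1)
s=bot.camera('side')[:,:,::-1]
cv2.imwrite('pics/s5.png',cv2.resize(s[100:290,250:410],None,fx=3.1,fy=3.1,interpolation=cv2.INTER_CUBIC))
cv2.imwrite('pics/w5.png',bot.camera('wrist')[:,:,::-1])
```

```text
9.4 [-0.2524  0.0376 -0.5567  0.2254  0.0187 -0.0109] [ 0.4899 -0.1238  0.3519] 0.05487020082421176 [-0.9064  0.6186 -1.8887]
(array([ 26.9398, -11.1754, 230.1373]), array([ 0.3538, -2.7845, -0.1312]))
turn deg 2.8099958142161827 dist 0.09600840529014015 per row 0.4683326357026971 0.016001400881690026
0.0117,0.0107,0.0019,-0.001,0.0005,0.0081,1,
0.0118,0.0106,0.0019,-0.001,0.0005,0.0081,1,
0.0119,0.0105,0.0019,-0.001,0.0005,0.0081,1,
0.012,0.0104,0.0019,-0.001,0.0005,0.0081,1,
0.0121,0.0103,0.0019,-0.001,0.0005,0.0081,1,
0.0122,0.0102,0.0019,-0.001,0.0005,0.0081,1,
```

View pics/s5.png

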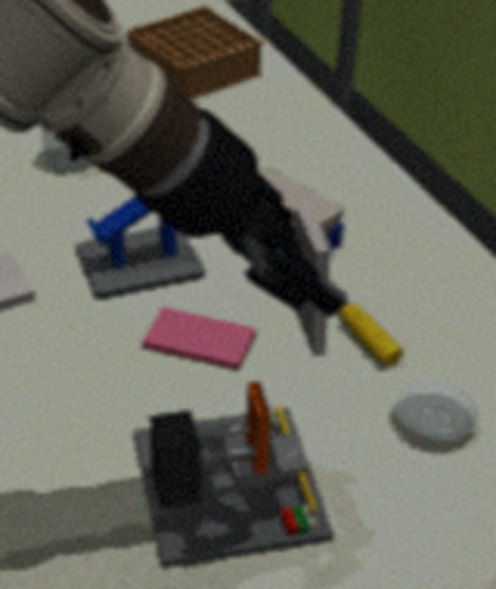

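View pics/w5.png

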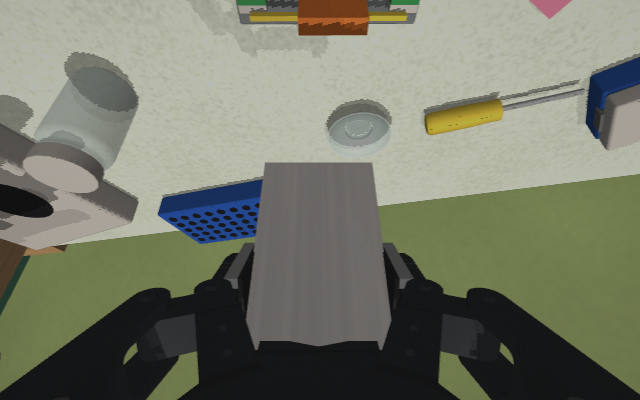

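The plate is held unslipped and upright in front of the board. In the wrist view the plate's lower end is at (264..374,163) and the board is at (300..368,0..35).

{"name": "arm_command", "arguments": {"moves": [0.0117,0.0107,0.0019,-0.001,0.0005,0.0081,1,0.0118,0.0106,0.0019,-0.001,0.0005,0.0081,1,0.0119,0.0105,0.0019,-0.001,0.0005,0.0081,1,0.012,0.0104,0.0019,-0.001,0.0005,0.0081,1,0.012,0.0103,0.0019,-0.001,0.0005,0.0081,1,0.012,0.0102,0.0019,-0.001,0.0005,0.0081,1,0,0,0,0,0,0,1]}}

```text
clock: 10.08
eef_pos: [0.5018, -0.1056, 0.2596]
tool_rot: [-0.604, 0.365, 0.228, 0.671]
ft_force: [-0.9, 0.8, -2.3]
grip_width: 0.055
```

Run:
```python
from h import *
from workcell import bot
o=bot.get_obs();print(o['clock'],o['joint_pos'],o['eef_pos'],o['grip_width'],o['ft_force'])
print(plate(o))
plan(o,tcp(.016,0,.095),RP,4,1)
s=bot.camera('side')[:,:,::-1]
cv2.imwrite('pics/s6.png',cv2.resize(s[180:290,270:380],None,fx=5,fy=5,interpolation=cv2.INTER_CUBIC))
cv2.imwrite('pics/w6.png',bot.camera('wrist')[:,:,::-1])
```

```text
10.0833 [-0.2066  0.1999 -0.6451  0.0266 -0.003   0.009 ] [ 0.5018 -0.1056  0.2596] 0.05502289999383862 [-0.8706  0.7858 -2.3384]
(array([ 27.8234,  10.5656, 132.5576]), array([0.2014, 0.2005, 0.8057]))
turn deg 0.8544039101314286 dist 0.04078484929564089 per row 0.21360097753285714 0.010196212323910223
0.0052,0.0085,-0.0022,0.0021,0.0029,-0.0009,1,
0.0052,0.0085,-0.0022,0.0021,0.0029,-0.0009,1,
0.0052,0.0085,-0.0022,0.0021,0.0029,-0.0009,1,
0.0052,0.0085,-0.0022,0.0021,0.0029,-0.0009,1,
```

View pics/s6.png

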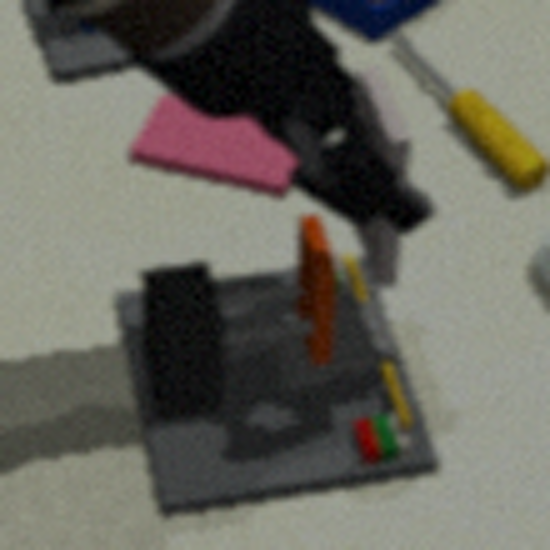

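View pics/w6.png

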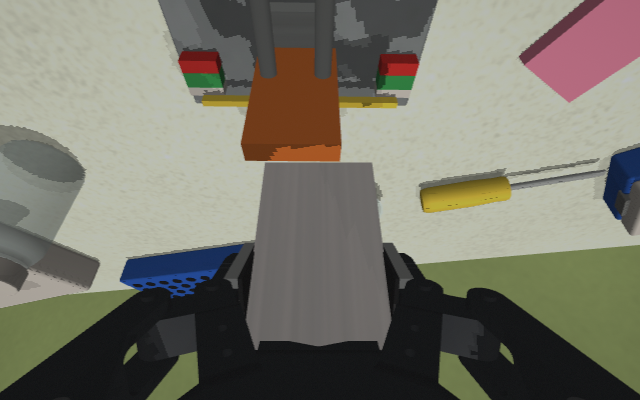

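{"name": "arm_command", "arguments": {"moves": [0.004,0.0065,-0.0026,0.002,0.003,-0.001,1,0.004,0.0065,-0.0026,0.002,0.003,-0.001,1,0.004,0.0065,-0.0026,0.002,0.003,-0.001,1,0.004,0.0065,-0.0026,0.002,0.003,0,1,0,0,0,0,0,0,1,0,0,0,0,0,0,1]}}

```text
clock: 10.68
eef_pos: [0.4959, -0.1149, 0.2397]
tool_rot: [-0.608, 0.362, 0.215, 0.673]
ft_force: [-0.4, -1.2, -1.9]
grip_width: 0.0549
```

```bash
cat > chk.py <<'E'
from h import *
from workcell import bot
import sys
def chk(tgt,n,tag=None):
    o=bot.get_obs();print(o['clock'],o['eef_pos'],'grip',o['grip_width'],'F hold',np.array(o['ft_force'])@np.c_[EX,EY,[0,0,1]],'T',np.array(o['ft_torque']))
    print(plate(o)); plan(o,tcp(*tgt),RP,n,1)
    if tag:
        s=bot.camera('side')[:,:,::-1];cv2.imwrite(f'pics/s{tag}.png',cv2.resize(s[180:290,270:380],None,fx=5,fy=5,interpolation=cv2.INTER_CUBIC))
        o=bot.get_obs();print(plate(o));w=bot.camera('wrist')[:,:,::-1].copy();cv2.imwrite(f'pics/w{tag}.png',w)
        # orange board measured in wrist: front top edge
        H,S,V=cv2.split(cv2.cvtColor(w,cv2.COLOR_BGR2HSV));m=((H>=3)&(H<=18)&(S>150)).astype(np.uint8)
        print('orange rows/cols',[ (r,np.nonzero(m[r])[0].min(),np.nonzero(m[r])[0].max()) for r in range(0,240,8) if m[r].sum()>20])
E
python3 -c "
from chk import *
chk((.014,0,.095),3,'7')"
```

```text
10.6833 [ 0.4959 -0.1149  0.2397] grip 0.05489939859474522 F hold [-0.1336 -1.2613 -1.859 ] T [ 0.1576  0.7292 -0.0216]
(array([ 27.4224,  -1.6404, 115.1524]), array([-0.0366, -1.2456,  0.0313]))
turn deg 1.2465274574726541 dist 0.02101414629544766 per row 0.4155091524908847 0.007004715431815887
0.0021,0.0066,0.0005,0.0003,-0,0.0072,1,
0.0022,0.0066,0.0005,0.0003,-0,0.0072,1,
0.0022,0.0066,0.0005,0.0003,-0,0.0072,1,
(array([ 27.3924,  -1.6554, 115.2028]), array([-0.0411, -1.2412,  0.0286]))
orange rows/cols [(72, np.int64(299), np.int64(342)), (80, np.int64(279), np.int64(341)), (88, np.int64(235), np.int64(404)), (96, np.int64(277), np.int64(364)), (104, np.int64(276), np.int64(364)), (112, np.int64(275), np.int64(365)), (120, np.int64(274), np.int64(367)), (128, np.int64(274), np.int64(367)), (136, np.int64(273), np.int64(368)), (144, np.int64(271), np.int64(369)), (152, np.int64(271), np.int64(370)), (160, np.int64(270), np.int64(371)), (168, np.int64(269), np.int64(372)), (176, np.int64(268), np.int64(373)), (184, np.int64(267), np.int64(374)), (192, np.int64(268), np.int64(373)), (200, np.int64(270), np.int64(371))]
```

View pics/w7.png

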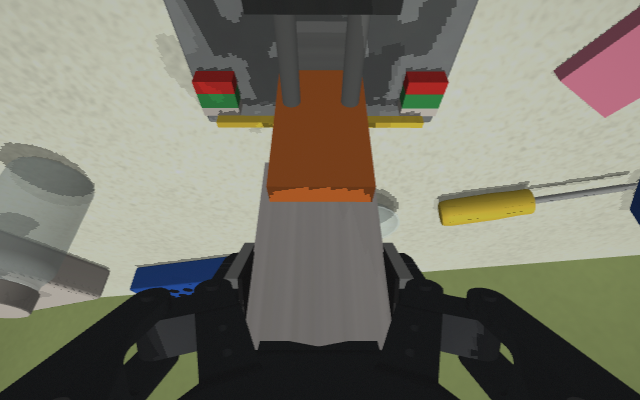

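View pics/s7.png

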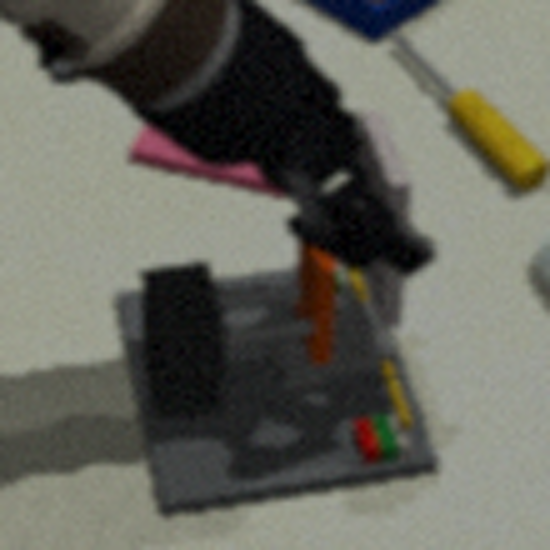

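```bash
python3 -c "
from chk import *
o=bot.get_obs();c=bot.get_calibration('wrist');T=wristT(c,o)
w=cv2.imread('pics/w7.png')
for uv,z in (((270,201),.105),((371.5,201),.105),((268,186),.105),((374.5,186),.105),((217.5,125),.032),((423.5,125),.032)):
    p=onz(c,uv,z,T)[0]-O;print(uv,p@EX*1000,p@EY*1000)
P=np.array(o['eef_pos'])
# tool plane z=0 columns at plate far end
M=R.from_quat(o['tool_rot']).as_matrix()
print(proj(c,[P+M@(CT-.05*UT-.005*NT*-1+np.array([0,0,s*.028])) for s in(-1,0,1)],T))
"
```

```text
(270, 201) 0.9092939354897419 -19.43838548119566
(371.5, 201) 0.7616934311335368 20.114506094334605
(268, 186) -8.977205624581284 -18.908345329681953
(374.5, 186) -9.113412950104038 19.78059315245603
(217.5, 125) 29.602361300226544 -60.527358455975175
(423.5, 125) 29.24850835774326 61.785313820890934
[[262.5953 161.1889]
 [316.4424 161.2533]
 [370.2838 161.3178]]
```

{"name": "arm_command", "arguments": {"moves": [0.001,0.0075,0.0002,0,0,0.006,1,0.001,0.0075,0.0002,0,0,0.006,1,0.002,0.0065,0.0002,0,0,0.006,1,0,0,0,0,0,0,1,0,0,0,0,0,0,1]}}

```text
clock: 11.2
eef_pos: [0.4825, -0.1107, 0.223]
tool_rot: [-0.605, 0.367, 0.22, 0.672]
ft_force: [0.9, -0.5, -1.4]
grip_width: 0.0553
```

```bash
python3 -c "
from chk import *
chk((.014,-.0009,.087),2,'8')"
```

```text
11.2 [ 0.4825 -0.1107  0.223 ] grip 0.0552619240949363 F hold [ 0.9442 -0.2889 -1.3824] T [0.1691 0.8296 0.04  ]
(array([11.3865, -0.5729, 96.9266]), array([-0.0284, -0.339 ,  0.0687]))
turn deg 0.3470417324995653 dist 0.009941228805779963 per row 0.17352086624978266 0.004970614402889982
0.0046,0.0018,-0.0001,0.0006,0.0002,0.003,1,
0.0046,0.0018,-0.0001,0.0006,0.0002,0.003,1,
(array([11.0386, -0.5769, 96.5853]), array([-0.0265, -0.2845,  0.069 ]))
orange rows/cols [(128, np.int64(236), np.int64(339)), (136, np.int64(235), np.int64(401)), (144, np.int64(277), np.int64(359)), (152, np.int64(276), np.int64(360)), (160, np.int64(275), np.int64(361)), (168, np.int64(274), np.int64(361)), (176, np.int64(273), np.int64(362)), (184, np.int64(272), np.int64(363)), (192, np.int64(272), np.int64(364)), (200, np.int64(271), np.int64(365)), (208, np.int64(270), np.int64(366)), (216, np.int64(269), np.int64(366)), (224, np.int64(268), np.int64(367)), (232, np.int64(267), np.int64(368))]
```

View pics/w8.png

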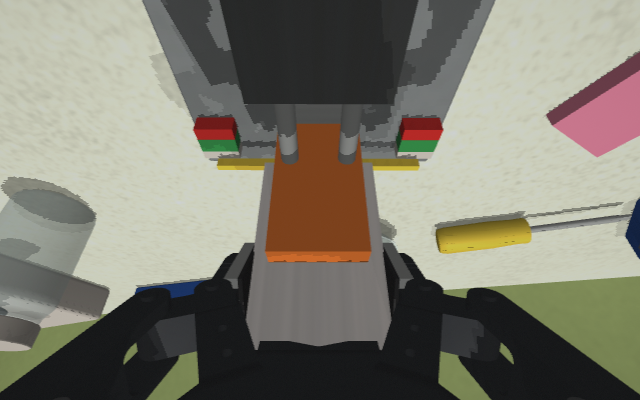

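View pics/s8.png

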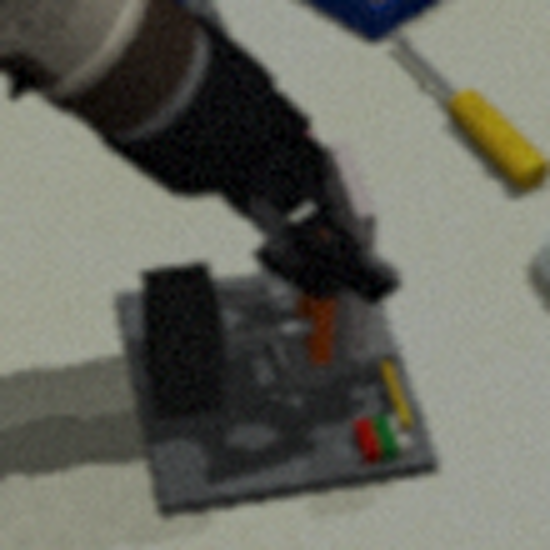

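Centred: the board spans columns 267..369 and the plate's middle is at 319. I'll lower it onto the ledge in small steps.

{"name": "arm_command", "arguments": {"moves": [0.003,0.001,-0.0001,0,0,0.003,1,0.0025,0.0015,-0.0001,0,0,0.002,1,0.0023,0.0019,0,0,0,0,1,0,0,0,0,0,0,1]}}

```text
clock: 11.63
eef_pos: [0.4852, -0.1116, 0.2142]
tool_rot: [-0.604, 0.368, 0.221, 0.671]
ft_force: [-0.4, -0.0, -2.2]
grip_width: 0.0553
```

```bash
python3 -c "
from chk import *
chk((.011,-.0009,.083),2)"
```

```text
11.6333 [ 0.4852 -0.1116  0.2142] grip 0.05534686906523217 F hold [-0.4104 -0.1218 -2.2031] T [ 0.1962  0.8198 -0.0155]
(array([13.8489, -0.8249, 87.8298]), array([-0.0336, -0.1455,  0.0672]))
turn deg 0.1637321205313902 dist 0.0052345963027726275 per row 0.0818660602656951 0.0026172981513863137
0.0009,0.0024,-0,0.0006,0.0002,0.0013,1,
0.0009,0.0024,-0,0.0006,0.0002,0.0013,1,
```

Excellent alignment. I'll go down gently until the ledge takes the load.

{"name": "arm_command", "arguments": {"moves": [0.001,0.0009,0,0,0,0.001,1,0.001,0.0009,0,0,0,0,1,0,0,0,0,0,0,1]}}

```text
clock: 11.88
eef_pos: [0.4857, -0.1117, 0.2114]
tool_rot: [-0.604, 0.368, 0.221, 0.671]
ft_force: [0.0, -0.5, -0.0]
grip_width: 0.0553
```

```bash
python3 -c "
from chk import *
chk((.011,-.0009,.083),2)"
```

```text
11.8833 [ 0.4857 -0.1117  0.2114] grip 0.05529350277651405 F hold [ 0.1326 -0.4769 -0.0227] T [0.1901 0.6549 0.0232]
(array([14.2756, -0.8431, 84.98  ]), array([-0.0278, -0.1432,  0.0637]))
turn deg 0.15918322029506166 dist 0.0034318690996260593 per row 0.07959161014753083 0.0017159345498130296
-0.0003,0.0017,-0,0.0006,0.0002,0.0012,1,
-0.0003,0.0017,-0,0.0006,0.0002,0.0012,1,
```

{"name": "arm_command", "arguments": {"moves": [0.0008,0.0007,0,0,0,0,1,0,0,0,0,0,0,1]}}

```text
clock: 12.05
eef_pos: [0.4861, -0.1118, 0.2114]
tool_rot: [-0.605, 0.367, 0.221, 0.672]
ft_force: [0.4, 0.1, -1.9]
grip_width: 0.0554
```

```bash
python3 -c "
from chk import *
chk((.006,-.0009,.0845),3,'9')"
```

```text
12.05 [ 0.4861 -0.1118  0.2114] grip 0.055439264839181976 F hold [ 0.3462  0.191  -1.9442] T [0.1555 0.8049 0.0274]
(array([15.0731, -0.8443, 85.2177]), array([-0.0256, -0.3047,  0.0618]))
turn deg 0.31194452602913747 dist 0.00840335000643882 per row 0.10398150867637916 0.00280111666881294
-0.0018,0.0022,0,0.0004,0.0001,0.0018,1,
-0.0018,0.0022,-0,0.0004,0.0001,0.0018,1,
-0.0018,0.0022,-0,0.0004,0.0001,0.0018,1,
(array([15.085 , -0.8533, 85.1932]), array([-0.0267, -0.2994,  0.059 ]))
orange rows/cols [(136, np.int64(295), np.int64(342)), (144, np.int64(231), np.int64(341)), (152, np.int64(275), np.int64(362)), (160, np.int64(274), np.int64(363)), (168, np.int64(273), np.int64(364)), (176, np.int64(272), np.int64(365)), (184, np.int64(271), np.int64(365)), (192, np.int64(270), np.int64(366)), (200, np.int64(270), np.int64(367)), (208, np.int64(269), np.int64(368)), (216, np.int64(268), np.int64(369)), (224, np.int64(267), np.int64(370)), (232, np.int64(266), np.int64(371))]
```

View pics/s9.png

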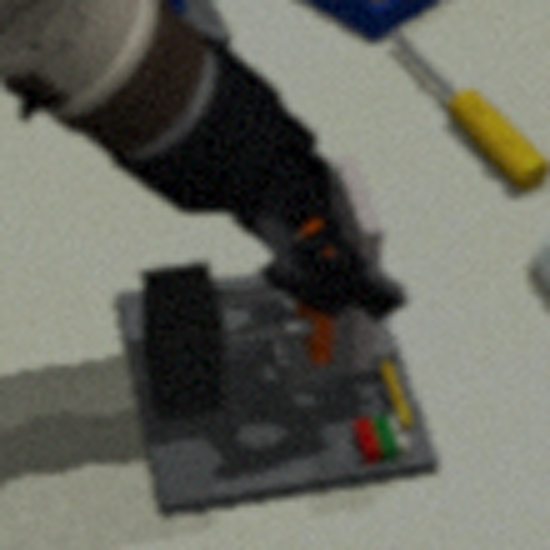

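{"name": "arm_command", "arguments": {"moves": [0.0005,0.0014,0,0,0,0.002,1,0.0008,0.0011,0,0,0,0,1,0,0,0,0,0,0,1]}}

```text
clock: 12.4
eef_pos: [0.4863, -0.1119, 0.2109]
tool_rot: [-0.605, 0.366, 0.219, 0.672]
ft_force: [-0.3, -0.6, -1.9]
grip_width: 0.0552
```

```bash
python3 -c "
from chk import *
chk((.006,-.0009,.0845),3)"
```

```text
12.4 [ 0.4863 -0.1119  0.2109] grip 0.055176172984050205 F hold [-0.1362 -0.6973 -1.8611] T [ 0.2059  0.7786 -0.0671]
(array([15.8326, -0.859 , 85.1787]), array([-0.0187, -0.5448,  0.0533]))
turn deg 0.5476784267951985 dist 0.008636269501105302 per row 0.1825594755983995 0.002878756500368434
-0.0019,0.0021,0,0.0003,0.0001,0.0032,1,
-0.0019,0.0021,0,0.0003,0.0001,0.0032,1,
-0.0019,0.0021,0,0.0003,0.0001,0.0032,1,
```

{"name": "arm_command", "arguments": {"moves": [0.001,0.0025,0,0,0,0.006,1,0.001,0.0025,0,0,0,0.006,1]}}

```text
clock: 12.57
eef_pos: [0.4869, -0.112, 0.2104]
tool_rot: [-0.605, 0.366, 0.219, 0.672]
ft_force: [-9.9, 1.8, 16.8]
grip_width: 0.0554
```

```bash
python3 -c "
from chk import *
o=bot.get_obs();print(o['joint_pos'],o['tau'])
chk((.006,-.0009,.0845),3,'10')"
```

```text
[-0.2256  0.2801 -0.7397 -0.1622 -0.0022  0.0022] [  0.0609 -24.4158  17.413   -3.9616  -0.0117  -0.0288]
12.5667 [ 0.4869 -0.112   0.2104] grip 0.05542112655162332 F hold [-10.0244  -0.5423  16.7643] T [0.102  0.4573 0.0015]
(array([16.5629, -0.8733, 84.81  ]), array([-0.0137, -0.6048,  0.0466]))
turn deg 0.6067945217757423 dist 0.00925915697469714 per row 0.2022648405919141 0.00308638565823238
-0.0022,0.0022,0,0.0003,0.0001,0.0035,1,
-0.0022,0.0022,0,0.0003,0.0001,0.0035,1,
-0.0022,0.0022,0,0.0003,0.0001,0.0035,1,
(array([16.4855, -0.8938, 84.8644]), array([-0.016 , -0.6026,  0.0449]))
orange rows/cols [(136, np.int64(295), np.int64(405)), (144, np.int64(296), np.int64(407)), (152, np.int64(274), np.int64(363)), (160, np.int64(273), np.int64(364)), (168, np.int64(272), np.int64(364)), (176, np.int64(272), np.int64(365)), (184, np.int64(271), np.int64(366)), (192, np.int64(270), np.int64(367)), (200, np.int64(269), np.int64(368)), (208, np.int64(268), np.int64(369)), (216, np.int64(267), np.int64(370)), (224, np.int64(266), np.int64(371)), (232, np.int64(265), np.int64(371))]
```

View pics/w10.png

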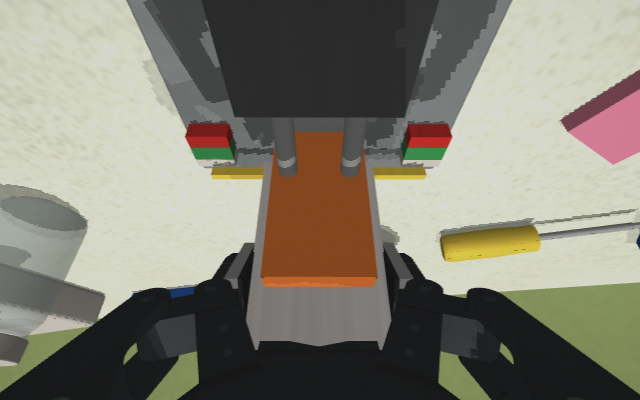

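The plate is standing on the ledge (17 N upward, plate centre at 85 mm). I'll ease off the vertical load and slide it toward the board.

{"name": "arm_command", "arguments": {"moves": [-0.0025,0.0017,0,0,0,0.004,1,-0.0022,0.002,0,0,0,0.004,1,-0.002,0.0022,0,0,0,0.004,1,0,0,0,0,0,0,1]}}

```text
clock: 13.0
eef_pos: [0.4775, -0.1099, 0.2119]
tool_rot: [-0.603, 0.37, 0.223, 0.671]
ft_force: [1.7, -0.4, -1.4]
grip_width: 0.0555
```

```bash
python3 -c "
from chk import *
chk((.004,-.0009,.0851),2)"
```

```text
13.0 [ 0.4775 -0.1099  0.2119] grip 0.05545777714257604 F hold [ 1.7913 -0.0087 -1.4053] T [ 0.0748  0.4062 -0.0527]
(array([ 5.2763, -0.9222, 85.0024]), array([-0.0175,  0.1485,  0.0422]))
turn deg 0.15534908964874963 dist 0.001613007516433694 per row 0.07767454482437482 0.000806503758216847
-0.0005,0.0007,0,0.0004,0.0001,-0.0013,1,
-0.0005,0.0007,0,0.0004,0.0001,-0.0013,1,
```

{"name": "arm_command", "arguments": {"moves": [-0.0013,0.0016,0,0,0,-0.001,1,-0.0013,0.0016,0,0,0,0,1,0,0,0,0,0,0,1]}}

```text
clock: 13.25
eef_pos: [0.4742, -0.1091, 0.2118]
tool_rot: [-0.603, 0.369, 0.222, 0.671]
ft_force: [3.2, -1.4, -2.4]
grip_width: 0.0553
```

```bash
python3 -c "
from chk import *
chk((-.003,-.0009,.0851),2,'11')"
```

```text
13.25 [ 0.4742 -0.1091  0.2118] grip 0.0552957513728365 F hold [ 3.4143 -0.6412 -2.3846] T [ 0.1184  0.4422 -0.038 ]
(array([ 2.2079, -0.8975, 85.1614]), array([-0.0145, -0.0067,  0.0379]))
turn deg 0.04118019379074624 dist 0.005193363938902712 per row 0.02059009689537312 0.002596681969451356
-0.0017,0.002,0,0.0003,0.0001,0.0001,1,
-0.0017,0.002,0,0.0003,0.0001,0.0001,1,
(array([ 2.3429, -0.8826, 85.1779]), array([-0.0134, -0.007 ,  0.0381]))
orange rows/cols [(152, np.int64(297), np.int64(340)), (160, np.int64(236), np.int64(340)), (168, np.int64(277), np.int64(360)), (176, np.int64(276), np.int64(361)), (184, np.int64(276), np.int64(361)), (192, np.int64(275), np.int64(362)), (200, np.int64(274), np.int64(363)), (208, np.int64(273), np.int64(364)), (216, np.int64(272), np.int64(365)), (224, np.int64(272), np.int64(365)), (232, np.int64(271), np.int64(366))]
```

View pics/w11.png

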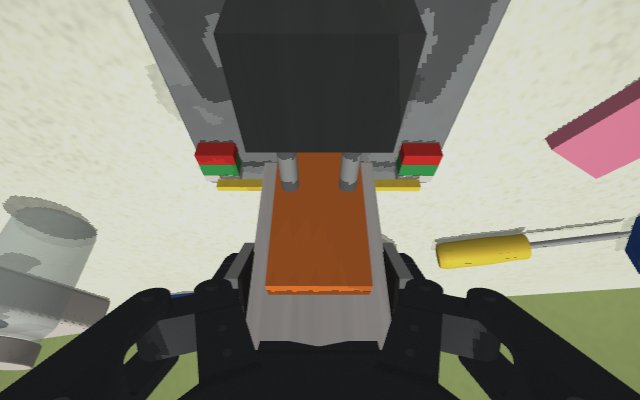

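View pics/s11.png

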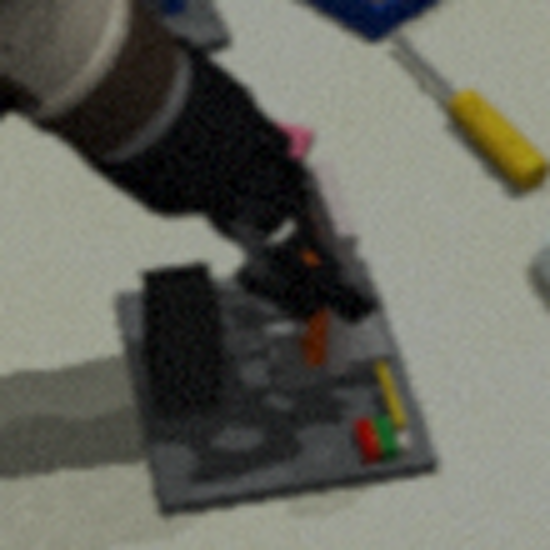

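{"name": "arm_command", "arguments": {"moves": [-0.0011,0.0018,0,0,0,0,1,-0.0011,0.0018,0,0,0,0,1,-0.0011,0.0018,0,0,0,0,1,0,0,0,0,0,0,1]}}

```text
clock: 13.68
eef_pos: [0.4695, -0.108, 0.2116]
tool_rot: [-0.604, 0.368, 0.221, 0.672]
ft_force: [5.6, -1.1, -5.1]
grip_width: 0.0549
```

```bash
python3 -c "
from chk import *
chk((-.0055,-.0009,.0848),2)"
```

```text
13.6833 [ 0.4695 -0.108   0.2116] grip 0.05494347764924472 F hold [ 5.6877  0.1905 -5.1214] T [ 0.0814  0.489  -0.0571]
(array([-2.1054, -0.8948, 85.2689]), array([-0.0125, -0.2205,  0.0319]))
turn deg 0.22310676168463375 dist 0.0029096360034764368 per row 0.11155338084231688 0.0014548180017382184
-0.0009,0.0011,0,0.0003,0.0001,0.0019,1,
-0.0009,0.0011,0,0.0003,0.0001,0.0019,1,
```

{"name": "arm_command", "arguments": {"moves": [-0.0006,0.0018,0,0,0,0.002,1,-0.0004,0.0018,0,0,0,0.002,1,0.0004,0.0009,0,0,0,0.001,1]}}

```text
clock: 13.93
eef_pos: [0.4682, -0.1077, 0.2113]
tool_rot: [-0.605, 0.367, 0.22, 0.672]
ft_force: [6.4, -1.2, -3.4]
grip_width: 0.0551
```

```bash
python3 -c "
from chk import *
chk((-.0055,-.0009,.0848),2,'12')"
```

```text
13.9333 [ 0.4682 -0.1077  0.2113] grip 0.055108804043639256 F hold [ 6.4967  0.2793 -3.4123] T [ 0.0712  0.1199 -0.006 ]
(array([-3.0657, -0.8947, 85.2869]), array([-0.0072, -0.4052,  0.0237]))
turn deg 0.40593751825493063 dist 0.001554143438239426 per row 0.20296875912746531 0.000777071719119713
-0.0006,0.0005,0,0.0002,0.0001,0.0035,1,
-0.0006,0.0005,0,0.0002,0.0001,0.0035,1,
(array([-2.9524, -0.8796, 85.287 ]), array([-0.0066, -0.4127,  0.0262]))
orange rows/cols [(168, np.int64(237), np.int64(360)), (176, np.int64(276), np.int64(361)), (184, np.int64(275), np.int64(361)), (192, np.int64(275), np.int64(362)), (200, np.int64(274), np.int64(363)), (208, np.int64(273), np.int64(364)), (216, np.int64(272), np.int64(365)), (224, np.int64(271), np.int64(365)), (232, np.int64(271), np.int64(366))]
```

View pics/w12.png

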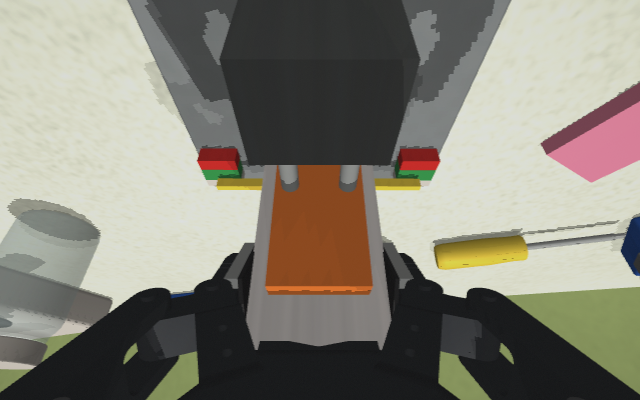

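View pics/s12.png

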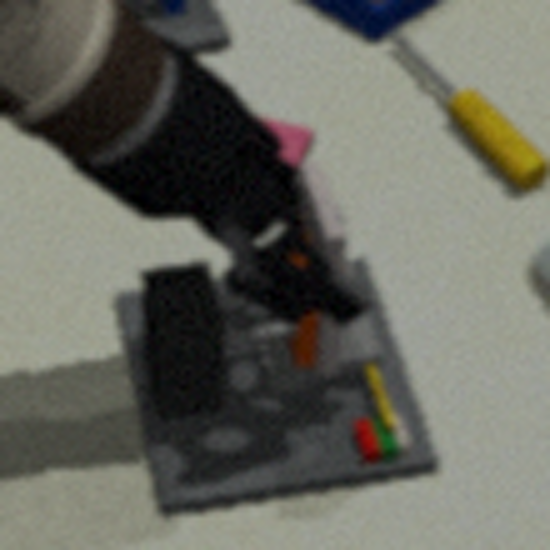

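{"name": "arm_command", "arguments": {"moves": [0,0.0022,0,0,0,0.003,1,0,0.0022,0,0,0,0.003,1]}}

```text
clock: 14.2
eef_pos: [0.4677, -0.1076, 0.2109]
tool_rot: [-0.605, 0.366, 0.219, 0.672]
ft_force: [5.8, -1.9, -2.1]
grip_width: 0.0552
```

```bash
python3 -c "
from chk import *
chk((-.0055,-.0009,.0848),2)"
```

```text
14.2 [ 0.4677 -0.1076  0.2109] grip 0.05517805728078174 F hold [ 6.0372 -0.5569 -2.0525] T [-0.0592 -0.0773 -0.0992]
(array([-3.1682, -0.8847, 85.2665]), array([-0.0015, -0.5824,  0.0202]))
turn deg 0.58272041736183 dist 0.0011729152432348475 per row 0.291360208680915 0.0005864576216174237
-0.0005,0.0002,0,0.0001,0.0001,0.0051,1,
-0.0005,0.0002,0,0.0001,0.0001,0.0051,1,
```

{"name": "arm_command", "arguments": {"moves": [0.0003,0.0012,0,0,0,0.009,1,0.0003,0.0012,0,0,0,0.009,1]}}

```text
clock: 14.37
eef_pos: [0.469, -0.1079, 0.2117]
tool_rot: [-0.604, 0.368, 0.221, 0.672]
ft_force: [6.4, -1.0, -1.0]
grip_width: 0.0549
```

```bash
python3 -c "
from chk import *
chk((-.0055,-.0009,.0848),2,'13')"
```

```text
14.3667 [ 0.469  -0.1079  0.2117] grip 0.05491657471986713 F hold [ 6.4974  0.455  -1.0422] T [ 0.0081 -0.1345 -0.0761]
(array([-2.8691, -0.8881, 85.234 ]), array([ 0.0065, -0.1035,  0.0092]))
turn deg 0.1041478037163258 dist 0.0024161674422328774 per row 0.0520739018581629 0.0012080837211164387
-0.0007,0.001,0,0,0.0001,0.0009,1,
-0.0007,0.001,0,0,0.0001,0.0009,1,
(array([-2.8504, -0.8877, 85.181 ]), array([ 0.0049, -0.0798,  0.0107]))
orange rows/cols [(168, np.int64(237), np.int64(399)), (176, np.int64(276), np.int64(360)), (184, np.int64(275), np.int64(361)), (192, np.int64(275), np.int64(362)), (200, np.int64(274), np.int64(363)), (208, np.int64(273), np.int64(364)), (216, np.int64(272), np.int64(365)), (224, np.int64(272), np.int64(365)), (232, np.int64(271), np.int64(366))]
```

View pics/w13.png

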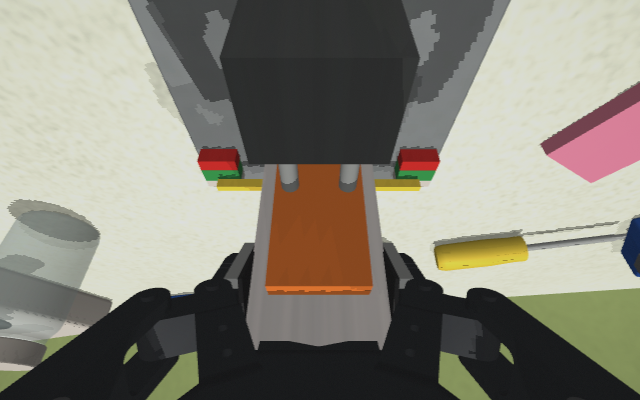

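View pics/s13.png

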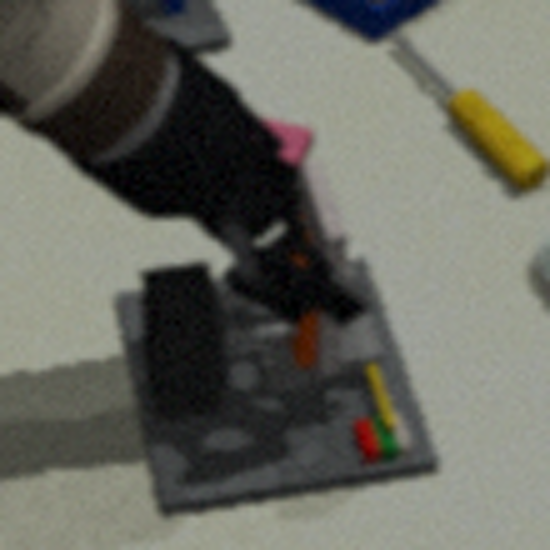

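{"name": "arm_command", "arguments": {"moves": [-0.0004,0.0025,0,0,0,0.003,1,-0.0002,0.0026,0,0,0,0.003,1,0.0003,0.0022,0,0,0,0.003,1]}}

```text
clock: 14.72
eef_pos: [0.4677, -0.1075, 0.2113]
tool_rot: [-0.604, 0.367, 0.22, 0.672]
ft_force: [6.2, -1.4, -1.1]
grip_width: 0.0548
```

```bash
python3 -c "
from chk import *
chk((-.0055,-.0009,.0848),2,'14')
w=cv2.imread('pics/w14.png');cv2.imwrite('pics/w14z.png',cv2.resize(w[140:350,180:460],None,fx=2.8,fy=2.8))"
```

```text
14.7167 [ 0.4677 -0.1075  0.2113] grip 0.05481727207582724 F hold [ 6.3571  0.0917 -1.0761] T [ 0.0188 -0.1973 -0.1303]
(array([-3.6662, -0.872 , 85.25  ]), array([ 0.0186, -0.3865, -0.0018]))
turn deg 0.38693706406724165 dist 0.0010029430803740475 per row 0.19346853203362083 0.0005014715401870238
-0.0004,0.0003,0,-0.0001,0.0001,0.0034,1,
-0.0004,0.0003,0,-0.0001,0.0001,0.0034,1,
(array([-3.6405, -0.8923, 85.2391]), array([ 0.0156, -0.3936, -0.0028]))
orange rows/cols [(168, np.int64(277), np.int64(399)), (176, np.int64(276), np.int64(361)), (184, np.int64(275), np.int64(361)), (192, np.int64(275), np.int64(362)), (200, np.int64(274), np.int64(363)), (208, np.int64(273), np.int64(364)), (216, np.int64(272), np.int64(365)), (224, np.int64(271), np.int64(365)), (232, np.int64(271), np.int64(366))]
```

View pics/w14z.png

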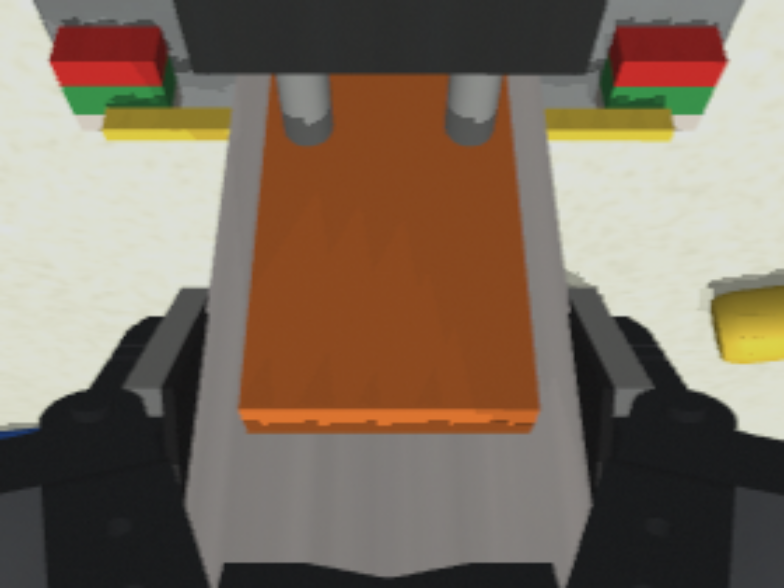

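{"name": "arm_command", "arguments": {"moves": [0,0.0037,0,0,0,0.01,1,0.0003,0.0035,0,0,0,0.01,1]}}

```text
clock: 14.98
eef_pos: [0.4674, -0.1075, 0.2113]
tool_rot: [-0.604, 0.368, 0.221, 0.672]
ft_force: [6.1, -1.5, 2.5]
grip_width: 0.055
```

```bash
python3 -c "
from chk import *
chk((-.0055,-.0009,.0848),2,'15')
for i in range(6): bot.camera('top')
chk((-.0055,-.0009,.0848),2)
"
```

```text
14.9833 [ 0.4674 -0.1075  0.2113] grip 0.055022681696066555 F hold [ 6.2741 -0.1136  2.4969] T [-0.1784 -0.6725 -0.0752]
(array([-4.3709, -0.8544, 84.9352]), array([ 0.0298, -0.2035, -0.0122]))
turn deg 0.20599227633940112 dist 0.0007113856693319468 per row 0.10299613816970056 0.0003556928346659734
-0.0003,0.0002,-0,-0.0002,0.0001,0.0018,1,
-0.0003,0.0002,-0,-0.0002,0.0001,0.0018,1,
(array([-4.3332, -0.8548, 84.9642]), array([ 0.0286, -0.2009, -0.0099]))
orange rows/cols [(168, np.int64(238), np.int64(338)), (176, np.int64(276), np.int64(360)), (184, np.int64(275), np.int64(361)), (192, np.int64(275), np.int64(362)), (200, np.int64(274), np.int64(363)), (208, np.int64(273), np.int64(364)), (216, np.int64(272), np.int64(364)), (224, np.int64(271), np.int64(365)), (232, np.int64(271), np.int64(366))]
15.3833 [ 0.4674 -0.1075  0.2113] grip 0.05542169771960804 F hold [ 6.5297 -0.1872  2.2236] T [-0.1318 -0.5898 -0.0416]
(array([-4.3542, -0.8627, 84.9512]), array([ 0.0261, -0.2013, -0.0094]))
turn deg 0.2031811022409727 dist 0.0007266020800477099 per row 0.10159055112048634 0.00036330104002385495
-0.0003,0.0002,0,-0.0002,0.0001,0.0018,1,
-0.0003,0.0002,0,-0.0002,0.0001,0.0018,1,
```

View pics/s15.png

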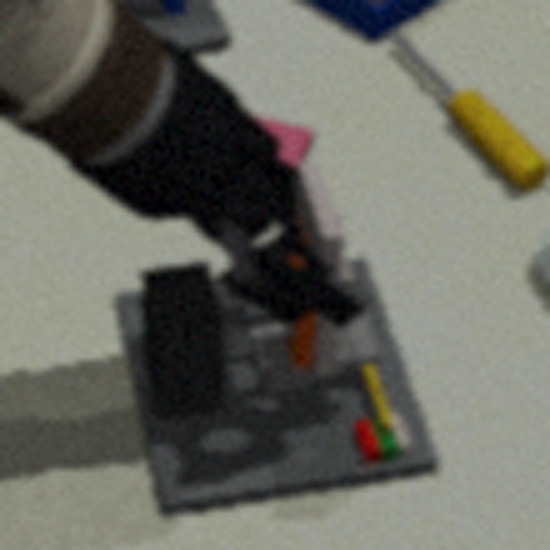

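```bash
python3 -c "
from chk import *
t=bot.camera('top')[:,:,::-1];s=bot.camera('side')[:,:,::-1]
w=cv2.imread('pics/w15.png')
a=cv2.resize(w[130:220,180:280],(400,360));b=cv2.resize(w[130:220,360:460],(400,360))
cv2.imwrite('pics/z15.png',np.vstack([np.hstack([a,b]),np.hstack([cv2.resize(t[195:245,325:405],(400,240),interpolation=cv2.INTER_CUBIC),cv2.resize(s[240:280,330:380],(400,240),interpolation=cv2.INTER_CUBIC)])]))
cv2.imwrite('pics/t15.png',t)
"
```

```text
(no output)
```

View pics/z15.png

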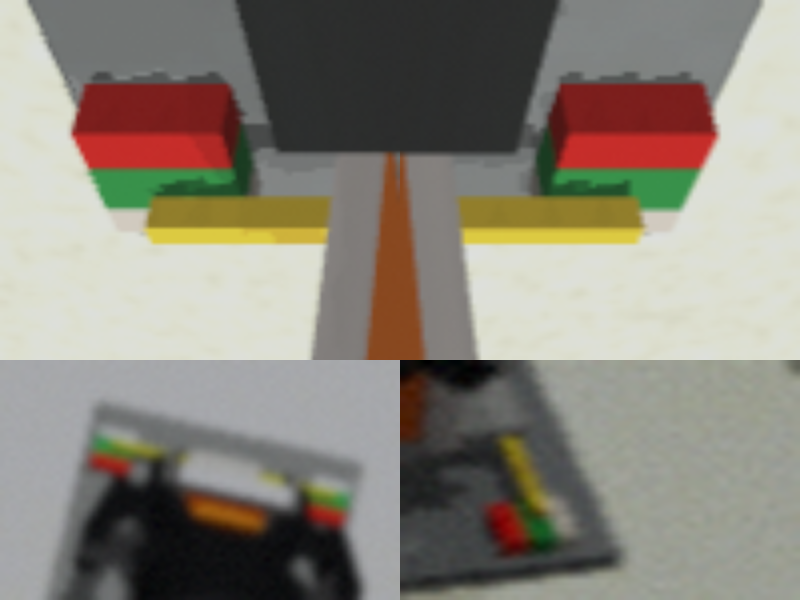

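View pics/t15.png

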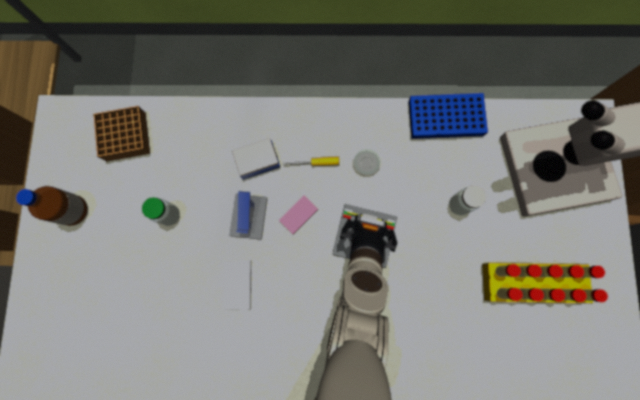

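{"name": "arm_command", "arguments": {"moves": [-0.0004,0.0042,0,0,0,0.01,1,-0.0004,0.0042,0,0,0,0.01,1]}}

```text
clock: 15.65
eef_pos: [0.4657, -0.1071, 0.2115]
tool_rot: [-0.603, 0.369, 0.222, 0.672]
ft_force: [7.5, -2.8, 0.7]
grip_width: 0.0552
```

```bash
python3 -c "
from chk import *
chk((-.0055,-.0009,.0848),2,'16')
for i in range(6): bot.camera('top')
chk((-.0055,-.0009,.0848),2)
"
```

```text
15.65 [ 0.4657 -0.1071  0.2115] grip 0.05518745596613512 F hold [ 7.9055 -1.056   0.7007] T [-0.1394 -0.6136 -0.0773]
(array([-6.4105, -0.8391, 84.9235]), array([ 0.0374, -0.0425, -0.0197]))
turn deg 0.059983486871175544 dist 0.0010058936869689831 per row 0.029991743435587772 0.0005029468434844916
0.0003,-0.0004,-0,-0.0003,0.0001,0.0004,1,
0.0003,-0.0004,-0,-0.0003,0.0001,0.0004,1,
(array([-6.5184, -0.847 , 84.9501]), array([ 0.0379, -0.0386, -0.0216]))
orange rows/cols [(176, np.int64(276), np.int64(360)), (184, np.int64(275), np.int64(361)), (192, np.int64(275), np.int64(362)), (200, np.int64(274), np.int64(363)), (208, np.int64(273), np.int64(364)), (216, np.int64(272), np.int64(364)), (224, np.int64(271), np.int64(365)), (232, np.int64(271), np.int64(366))]
16.05 [ 0.4658 -0.1071  0.2115] grip 0.05492611779423348 F hold [ 7.5783 -0.4746 -0.567 ] T [-0.098  -0.559  -0.0987]
(array([-6.347 , -0.8637, 84.9701]), array([ 0.0365, -0.0517, -0.0211]))
turn deg 0.06669859900388064 dist 0.0009647582469782155 per row 0.03334929950194032 0.00048237912348910773
0.0003,-0.0003,0,-0.0003,0.0001,0.0005,1,
0.0003,-0.0003,0,-0.0003,0.0001,0.0005,1,
```

```bash
python3 -c "
from chk import *
t=cv2.imread('pics/w16.png');s=bot.camera('side')[:,:,::-1];tt=bot.camera('top')[:,:,::-1]
cv2.imwrite('pics/z16.png',np.vstack([cv2.resize(t[130:330,160:480],(800,360)),np.hstack([cv2.resize(tt[195:245,325:405],(400,240),interpolation=cv2.INTER_CUBIC),cv2.resize(s[215:285,310:380],(400,240),interpolation=cv2.INTER_CUBIC)])]))
ct=bot.get_calibration('top')
H,S,V=cv2.split(cv2.cvtColor(tt,cv2.COLOR_BGR2HSV))
for nm,lo,hi in(('yellow',22,38),('green',45,85),('red',0,4)):
  for x0,x1 in((325,362),(378,405)):
    m=((H>=lo)&(H<=hi)&(S>90))[195:250,x0:x1];ys,xs=np.nonzero(m)
    if len(xs):
        p=onz(ct,[xs.mean()+x0,ys.mean()+195],.03)[0]-O;print(nm,len(xs),p@EX*1000,p@EY*1000)
o=bot.get_obs();print(o['clock'],np.array(o['ft_force'])@EX,plate(o))
"
```

```text
yellow 26 17.42989808477373 46.87808246203243
yellow 19 17.67535499039673 -49.646492780387625
green 10 3.5988907884795354 57.92705448213924
green 5 18.322608264993086 -65.38478354382842
red 21 6.4179907056983 59.648642861366255
red 23 6.418532634850217 -58.064533197763296
16.15 8.397030952236738 (array([-6.3594, -0.878 , 84.9309]), array([ 0.0348, -0.0457, -0.0234]))
```

View pics/z16.png

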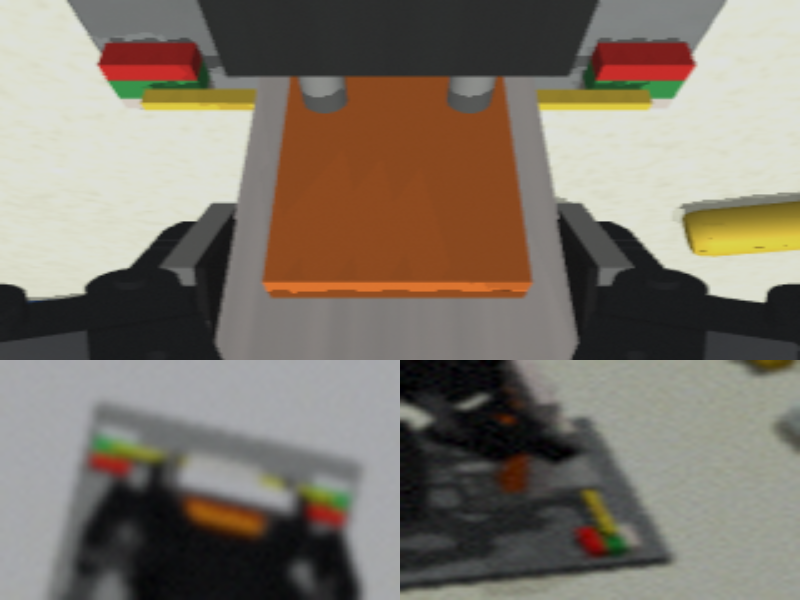

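The pointer has moved 10.9 mm, from 28.4 to 17.5, and sits on the middle of the green at 18.3. It is steady, so I'm handing in.

```bash
python3 -c "
from workcell import bot
print(bot.job_done())"
```

```text
the job is handed in; nothing more can be done
None
```

The plate is standing on the holder's ledge with its plain back against the orange board and the dots facing away from the robot. I handed the job in at about 16.2 s with the arm still pressing it there. I gripped it by its side edges on the rest, lifted it, turned it 60 degrees upright and lowered it until it touched the ledge. Then I slid it against the board and pressed.

**Last checks, all agreeing unless noted:**
- **Push:** the force was 7.6 to 8.4 N. In the top view the pointer had moved 10.9 mm, to the middle of the green, and the push and pose held steady over the 0.5 s I watched. The plate position suggests a slightly longer travel of about 12 mm, which is also in the green.
- **Fit to the board:** the plate's tilt read under 0.1 degrees and its sideways offset from the board was under about 1 mm. From the wrist forces, the centre of pressure lies well inside the board.
- **Standing on the ledge:** the plate height matches contact. The upward load from the ledge is small (about 1 to 2 N) and close to the sensor noise, so this check is weaker.
- **Other objects:** they look unmoved in the top view.

- **Not seen directly:** no camera showed the dotted face at the end. That it faces outward follows from the bare back being towards the board.
- **Set-down force:** while setting the plate down I briefly pressed the ledge with about 17 N, more than needed, and eased off before sliding it to the board.

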